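Gather the rough stone lumps into the batch carrier

ROBOT

A 6-joint arm with a two-finger parallel gripper is mounted at the origin on a cart in front of the work surface, level with it; the furniture and walls round the work are solid. World frame = base frame: x ahead of the robot, y to its left, z up, the work surface at z = 0. Lengths are in m, angles in degrees, forces in N, time in s.
With the tool pointing down it reaches from about 0.375 to 0.9 m from the base axis. Payload 3.1 kg.
Tool frame: the origin (TCP) lies midway between the tips of the shut fingers; the grasp point (between the pads) lies 19 mm behind it; z points along the fingers, y is the direction in which the jaws open and shut (so a half turn about z gives the same grasp; the last joint's range is limited). The gripper opens to 87 mm and grips with 3 to 60 N. Pads are 19 mm wide; open, the fingers measure 117 mm over their backs; the gripper's body (75 mm by 190 mm) begins 51 mm behind the grasp point.
Start: joints at [-73.31, 30.224, 82.088, -0, 67.689, -10.227], TCP at [0.283, -0.557, 0.186] pointing down, gripper open.
Joint ranges: [-176.69, 176.69], [-43.24, 126.21], [12.49, 139.97], [-82, 262], [0, 151.66], [-163.58, 163.58]. Speed limits (degrees/s): [159.86, 159.86, 180, 180, 180, 180].

INTERFACE

Orientations are given as a 3x3 rotation matrix whose columns are the frame's x, y, z axes.
In Python, from rig import bot, capture, get_calibration gives the robot as it stands.
- The arm moves only by the tool play_rows, never from a script. Its arguments are lists of equal length, an entry for each row: "fingers": the closure in counts, from 0 (fully open) to 255 (shut); "linear": the shift along the tool's x, y, z in mm, a list of three; "rot": the turn, a rotation vector about the tool's x, y, z in degrees, a list of three. A call has 1 to 20 rows; each row is the pose to reach, as a shift and turn from the pose commanded when the call began, along the tool's axes at that moment; what a row does not reach only later rows make up. A row lasts 1/10 s, in which the tool goes at most 50 mm and 8.59 degrees, less where a joint would pass 70% of its speed; a pose out of reach is approached as far as the arm can. A call with a gripper value outside its range is refused whole. The fingers move at their own pace and stop on an object; the grip force is fixed at half the most. Time passes only in rows, so rows that repeat a pose let the fingers close. It gives the time, the measured TCP pose, the force and the opening at its end, in the units of the state.
- bot.read_state(): the state, without advancing time (a new reading comes with each control period).
- capture(name): name is "side" or "top"; returns the picture (384x512x3 uint8, red, green, blue); there is no depth.
- get_calibration(name): a dict with "vfov" (degrees; the focal length in pixels is half the picture's height over the tangent of half this angle, whatever the lens; pixels are square), "cx", "cy" (the principal point, pixels), "dist" ([k1, k2, p1, p2, k3] as OpenCV has them; the pictures are not rectified), "camera_from_world" (4x4, takes a point from world to camera coordinates). Camera axes: x right, y down, z forward; pixel columns grow to the right and rows downward; lengths in m; the calibration is good to about 2 mm. A picture is of the moment at which its call begins. get_calibration takes no time and is no camera call.
- bot.hand_in(): hands the job in, once; it reports no verdict.
The state is a dict: "time_s": time; "joint_positions": joint angles; "qvel": joint speeds; "tau": joint torques, N m; "position": TCP position; "tcp_rot": TCP orientation; "force": force on the tool from outside, world axes, zero at the start; "moment": the same for the moment, N m; "opening": opening from 0.0 (shut) to 1.0 (fully open).
Only numpy, scipy, OpenCV 4.12 (cv2) and the standard library are available. Lean on these libraries where they do the work, as an engineer would, in place of code of your own. Each camera call takes 0.05 s, during which the arm holds its last target.

TASK

Gather the three loose thick lumps of pink rough stone into the low grey carrier, one to a white bay: the longest lump in the longest bay, the middle one in the middle-sized bay and the smallest in the smallest, each lying flat on the bottom of its bay with the side up that is up now. The two thin sawn slices of the same stone do not belong: leave them where they lie, as well as the stones on the plate.

Things in the scene. Friction and masses are not known exactly. Their poses are not given: they have to be found in the camera images.
- lump_long: longest thick lump of pink rough stone, 45 (x) x 98 (y, its long axis) x 27 (z) mm, irregular with sloping faces; about 0.2 kg, loose. Grip it across its x near its middle, tips about 9 mm above its underside, firmly (60 N), or it can slip out. Origin: centre of its underside, z up
- lump_mid: middle-sized thick lump of the same stone, 42 (x) x 64 (y, long axis) x 24 (z) mm, irregular; loose. Grip it like lump_long. Origin: centre of its underside, z up
- lump_small: smallest lump of the same stone, a rounded nugget 27 (x) x 32 (y) x 22 (z) mm; loose. Origin: centre of its underside, z up
- slice_a: thin flat sawn slice of the same stone, 44 (x) x 64 (y) x 8 (z) mm; loose; to be left where it lies. Origin: centre of its underside
- slice_b: second thin flat sawn slice, the same as slice_a; loose; to be left where it lies. Origin: centre of its underside
- carrier: low grey tray, fixed, 130 (x) x 238 (y) mm, rim 10 mm high, floor 3 mm thick. The three white plastic bays stand in it side by side along its y, centres 76 mm apart, in any order, their long axes along its x. Origin: centre of its underside
- bay_long: longest open white plastic bay in the carrier, fixed; inside 118 (x, its long axis) x 66 (y) mm, walls 2.5 mm thick. Origin: centre of its underside, which lies 3 mm above the table; the inner floor is 2.5 mm and the rim 9 mm above the origin
- bay_mid: middle-sized open white plastic bay in the carrier, fixed; inside 84 (x, long axis) x 66 (y) mm; otherwise as bay_long (same origin, floor and rim heights)
- bay_small: smallest open white plastic bay in the carrier, fixed; inside 50 x 50 mm; otherwise as bay_long (same origin, floor and rim heights)
- flat_lap: obstacle, not used: the fixed flat lap grinder at the left, 367 x 313 x 334 mm. Origin: centre of its underside. The tool starts close beside it: rise to z 0.42 m before swinging right. Also solid: the trim saw (about x 0.27 to 0.53, y -0.08 to 0.28 m) and a tall lamp leaning over the back edge of the table near x 0.72, y -0.03 m
There are look-alikes about, which are no part of the job. Leave any red look-alike of the lump_long alone. Leave any orange look-alike of the bay_small alone.

How it is judged (in metres and radians):
At the end, for the whole second after the job is handed in: each lump rests in its own bay: origin within 16 mm of the bay's centre along the bay's x and y, underside within 5 mm of the bay's inner floor, tilted less than 0.25 rad, at rest; both slices within 30 mm of where they started (x of lump_long in the frame of bay_long between -0.016 and 0.016 m and y of lump_long in the frame of bay_long between -0.016 and 0.016 m and z of lump_long in the frame of bay_long between -0.002 and 0.0075 m and angle between each of lump_long, lump_mid, lump_small's own z axis and vertical below 0.25 rad and linear speed of each of lump_long, lump_mid, lump_small below 0.02 m/s and x of lump_mid in the frame of bay_mid between -0.016 and 0.016 m and y of lump_mid in the frame of bay_mid between -0.016 and 0.016 m and z of lump_mid in the frame of bay_mid between -0.002 and 0.0075 m and x of lump_small in the frame of bay_small between -0.016 and 0.016 m and y of lump_small in the frame of bay_small between -0.016 and 0.016 m and z of lump_small in the frame of bay_small between -0.002 and 0.0075 m and distance of each of slice_a, slice_b from where it was at the start of the episode below 0.03 m); the robot touches nothing.
It fails at once if a thin slice is moved more than 30 mm (distance of any of slice_a, slice_b from where it was at the start of the episode above 0.03 m).
It also fails if it takes over 104 s, if anything falls off the work surface, if the arm or the gripper's body presses on something with over 40 N, if the wrist force passes 120 N, or if a joint passes its speed limit or range.

## Working session

There is one attempt and no reset: what is moved stays moved. The work goes in short steps, Python scripts to look and compute and a tool call to move; the robot and the scene stay as the last step left them, time stands still between calls to the robot, and variables do not carry over. Pictures are saved under pics/ and viewed, and the job is handed in when it is done.

Besides the shell and the picture viewer there is one more tool, called after "Call:" as name(argument=value, ...) on one line, values as JSON. play_rows: Moves the arm, as the interface text tells. Its arguments: {"type":"object","properties":{"fingers":{"type":"array"},"linear":{"type":"array"},"rot":{"type":"array"}},"required":["fingers","linear","rot"]}

```bash
mkdir -p pics; ls
python3 - <<'E'
from rig import bot,capture,get_calibration
import cv2,json
s=bot.read_state();print(s)
for n in("top","side"):
    c=get_calibration(n);print(n,c)
    im=capture(n);cv2.imwrite(f"pics/{n}0.png",cv2.resize(im[:,:,::-1],(800,600),interpolation=cv2.INTER_CUBIC));cv2.imwrite(f"pics/{n}0raw.png",im[:,:,::-1])
E
```

```text
pics
{'time_s': 0.0, 'joint_positions': array([-7.33099484e+01,  3.02779033e+01,  8.21577538e+01, -1.11871852e-03,
        6.76892344e+01, -1.02269211e+01]), 'qvel': array([ 0.07793805,  0.07017713, -0.04853436,  0.02775144,  0.09737411,
        0.01797996]), 'tau': array([-2.41142388e-04, -4.40042531e+01, -1.76596624e+01,  6.32887823e-02,
        5.79840993e-02, -1.70906542e-04]), 'position': array([ 0.28272028, -0.55647406,  0.18497553]), 'tcp_rot': array([[ 8.91660220e-01,  4.52704802e-01, -6.43318742e-04],
       [ 4.52705109e-01, -8.91657864e-01,  2.08274963e-03],
       [ 3.69250543e-04, -2.14833867e-03, -9.99997624e-01]]), 'force': array([-0.47527433, -0.2198723 ,  0.26062145]), 'moment': array([ 0.03870391, -0.00102139,  0.02049171]), 'opening': 1.0013714450070013}
top {'vfov': 56.573735201762766, 'cx': 253.35326161016044, 'cy': 191.03596987589867, 'dist': array([-0.02619129,  0.        ,  0.        ,  0.        ,  0.        ]), 'camera_from_world': array([[ 0.00806106, -0.99991202, -0.01053478,  0.00462256],
       [-0.9951308 , -0.00698669, -0.09831516,  0.46944189],
       [ 0.09823291,  0.01127601, -0.99509957,  1.12302345],
       [ 0.        ,  0.        ,  0.        ,  1.        ]])}
side {'vfov': 54.59520614484969, 'cx': 255.4238499739929, 'cy': 192.5947017475981, 'dist': array([-0.08591415,  0.        ,  0.        ,  0.        ,  0.        ]), 'camera_from_world': array([[-0.37042664, -0.92886059, -0.00144959,  0.19798682],
       [-0.68166989,  0.27290721, -0.67885773,  0.36414861],
       [ 0.6309598 , -0.25047884, -0.7342684 ,  1.28419175],
       [ 0.        ,  0.        ,  0.        ,  1.        ]])}
```

View pics/top0.png

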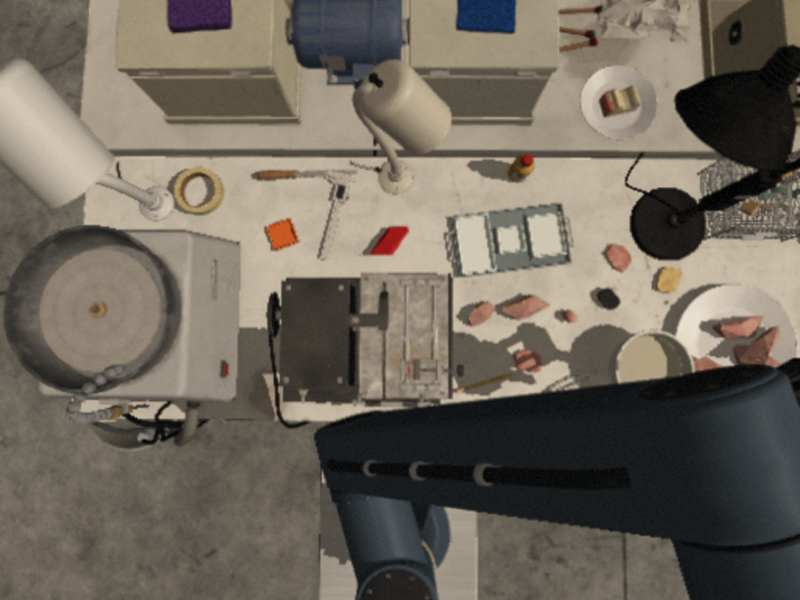

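View pics/side0.png

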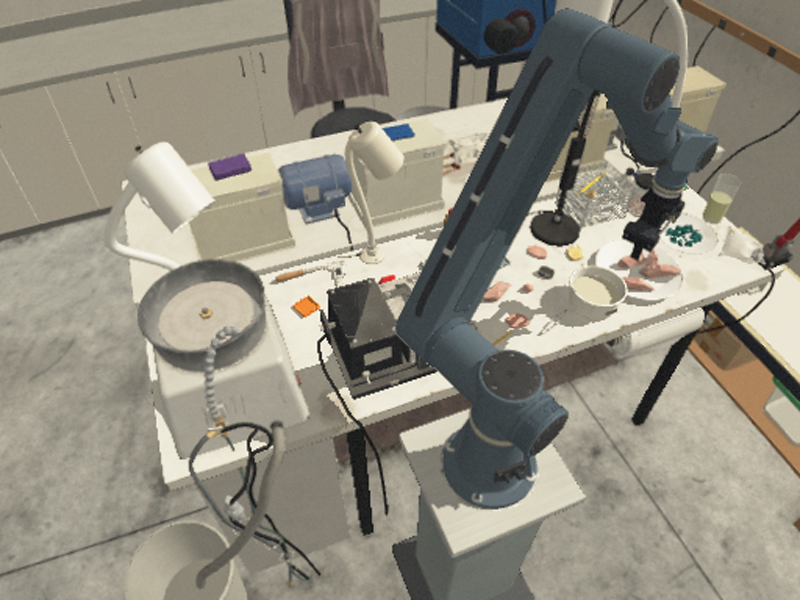

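```bash
cat > h.py <<'E'
import numpy as np,cv2
from rig import bot,capture,get_calibration
def cam(n):
    c=get_calibration(n);f=192/np.tan(np.radians(c['vfov']/2))
    return np.array([[f,0,c['cx']],[0,f,c['cy']],[0,0,1]]),np.array(c['dist']),np.array(c['camera_from_world'])
def p2w(n,uv,z):
    K,d,T=cam(n);uv=np.array(uv,float).reshape(-1,1,2)
    r=cv2.undistortPoints(uv,K,d).reshape(-1,2);r=np.c_[r,np.ones(len(r))]
    R=T[:3,:3];o=-R.T@T[:3,3];w=r@R
    s=(z-o[2])/w[:,2];return o+w*s[:,None]
def w2p(n,P):
    K,d,T=cam(n);return cv2.projectPoints(np.array(P,float).reshape(-1,1,3),cv2.Rodrigues(T[:3,:3])[0],T[:3,3],K,d)[0].reshape(-1,2)
def crop(n,raw,x0,y0,w,h,s,out):
    c=raw[y0:y0+h,x0:x0+w];c=cv2.resize(c,None,fx=s,fy=s,interpolation=cv2.INTER_CUBIC)
    for k in range(0,w,10):
        cv2.putText(c,str(x0+k),(k*s,8),0,.3,(0,0,0),1);cv2.line(c,(k*s,10),(k*s,14),(0,0,0),1)
    for k in range(0,h,10):
        cv2.putText(c,str(y0+k),(0,k*s+4),0,.3,(0,0,0),1);cv2.line(c,(20,k*s),(24,k*s),(0,0,0),1)
    cv2.imwrite(out,c)
E
python3 - <<'E'
from h import *
im=cv2.imread('pics/top0raw.png')
crop('top',im,280,125,130,65,6,'pics/c1.png')
crop('top',im,280,180,130,75,6,'pics/c2.png')
im=cv2.imread('pics/side0raw.png')
crop('side',im,270,140,130,85,6,'pics/c3.png')
E
```

```text
(no output)
```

View pics/c1.png

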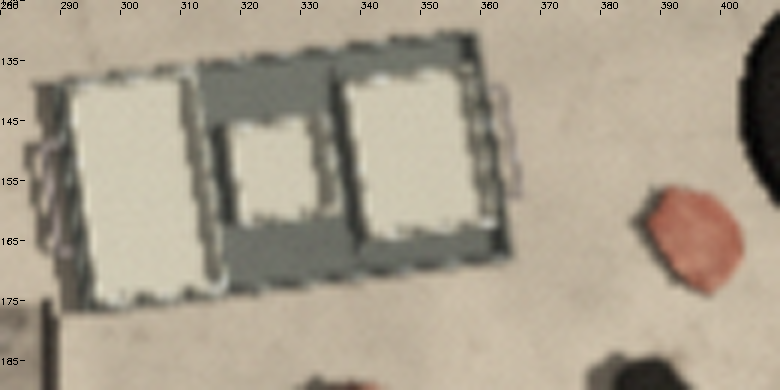

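View pics/c2.png

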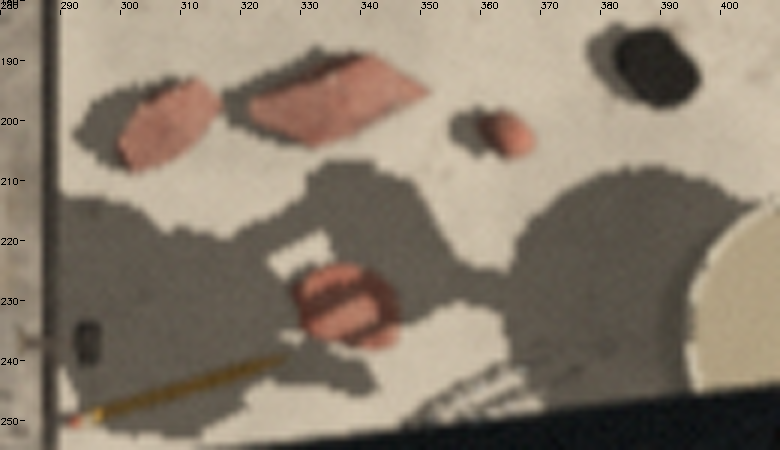

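View pics/c3.png

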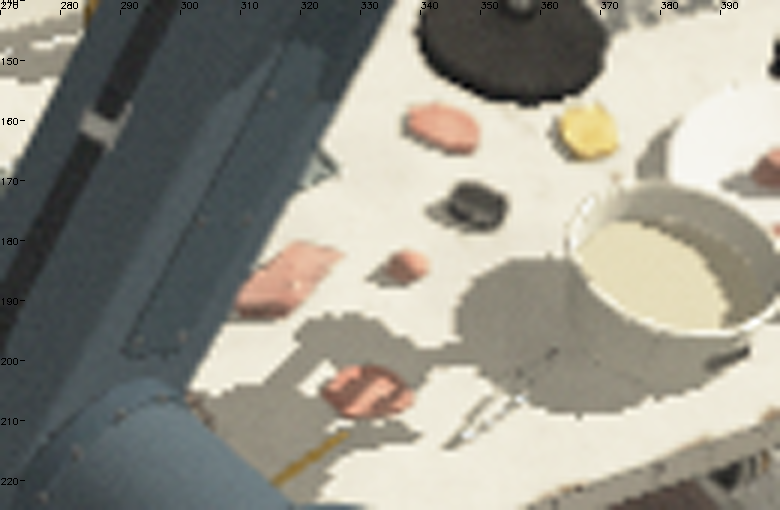

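Run:
```python
from h import *
np.set_printoptions(precision=4,suppress=True)
K,d,T=cam('top');print('cam',-T[:3,:3].T@T[:3,3])
c=p2w('top',[(286,139),(358.5,130.5),(365,168),(290.5,177)],.010);print(c)
print([np.linalg.norm(c[i]-c[(i+1)%4]) for i in range(4)],c.mean(0), np.degrees(np.arctan2(*(c[0]-c[1])[[1,0]])))
im=cv2.imread('pics/top0raw.png');hsv=cv2.cvtColor(im,cv2.COLOR_BGR2LAB)
for nm,(x0,y0,x1,y1),z in [('mid',(290,188,318,212),.012),('long',(316,185,355,208),.0135),('small',(352,195,372,210),.011),('slA',(382,152,406,178),.004),('slB',(322,218,352,242),.004)]:
    a=hsv[y0:y1,x0:x1,1]
    big=cv2.resize(a,None,fx=8,fy=8,interpolation=cv2.INTER_CUBIC)
    t,m=cv2.threshold(big,0,255,cv2.THRESH_OTSU)
    cs,_=cv2.findContours(m,0,1);q=max(cs,key=cv2.contourArea).reshape(-1,2)
    uv=(q+.5)/8-.5+[x0,y0]
    w=p2w('top',uv,z)[:,:2].astype(np.float32)
    h=cv2.convexHull(w*1000);M=cv2.moments(h);(r)=cv2.minAreaRect(h)
    print(nm,t,'rect',r,'centroid',M['m10']/M['m00'],M['m01']/M['m00'])
    b=[tuple(np.round(x,1)) for x in cv2.approxPolyDP(h,4,True).reshape(-1,2)];print(b)
```

```text
cam [ 0.3568 -0.0048  1.1637]
[[ 0.6438 -0.0979  0.01  ]
 [ 0.6742 -0.3376  0.01  ]
 [ 0.5489 -0.356   0.01  ]
 [ 0.5175 -0.1124  0.01  ]]
[np.float64(0.24155894442442363), np.float64(0.12659795115478062), np.float64(0.2456048843087765), np.float64(0.127125417072284)] [ 0.5961 -0.226   0.01  ] 97.21646210707107
mid 136.0 rect ((441.3721008300781, -166.98495483398438), (34.644718170166016, 62.20240020751953), 37.835548400878906) centroid 441.3027637592747 -167.05642355953384
[(np.float32(466.1), np.float32(-184.0)), (np.float32(459.4), np.float32(-162.9)), (np.float32(435.7), np.float32(-141.3)), (np.float32(421.2), np.float32(-143.3)), (np.float32(416.4), np.float32(-150.9)), (np.float32(425.5), np.float32(-174.7)), (np.float32(450.3), np.float32(-195.9))]
long 136.0 rect ((455.2333679199219, -258.3374328613281), (40.221946716308594, 91.81912994384766), 25.390470504760742) centroid 455.1678415477729 -257.5751396030257
[(np.float32(460.7), np.float32(-306.6)), (np.float32(480.0), np.float32(-274.5)), (np.float32(456.8), np.float32(-214.7)), (np.float32(449.5), np.float32(-210.6)), (np
[... 574 characters left out ...]
), (np.float32(569.4), np.float32(-432.3)), (np.float32(546.2), np.float32(-445.6)), (np.float32(533.5), np.float32(-466.3)), (np.float32(551.5), np.float32(-483.8)), (np.float32(570.6), np.float32(-482.8)), (np.float32(587.7), np.float32(-467.7))]
slB 136.0 rect ((346.14471435546875, -264.2239685058594), (60.196983337402344, 44.1351432800293), 78.39488220214844) centroid 344.35537558467644 -264.1713379528523
[(np.float32(354.4), np.float32(-235.6)), (np.float32(328.4), np.float32(-245.0)), (np.float32(321.4), np.float32(-275.1)), (np.float32(327.5), np.float32(-290.9)), (np.float32(353.1), np.float32(-288.5)), (np.float32(367.5), np.float32(-268.5)), (np.float32(364.9), np.float32(-247.1))]
```

Run:
```python
from h import *
np.set_printoptions(precision=1,suppress=True,linewidth=160)
im=cv2.imread('pics/top0raw.png');lab=cv2.cvtColor(im,cv2.COLOR_BGR2LAB)
print(lab[196:210,352:373,1]);
K,d,T=cam('side');print('side',-T[:3,:3].T@T[:3,3])
out=cv2.resize(im[180:250,285:380],None,fx=8,fy=8,interpolation=cv2.INTER_CUBIC)
for nm,(x0,y0,x1,y1),z in [('mid',(290,188,318,212),.012),('long',(316,185,355,208),.0135),('small',(352,195,372,210),.011)]:
    a=lab[y0:y1,x0:x1,1]
    big=cv2.resize(a,None,fx=8,fy=8,interpolation=cv2.INTER_CUBIC)
    m=(big>132).astype(np.uint8)
    cs,_=cv2.findContours(m,0,1);q=max(cs,key=cv2.contourArea).reshape(-1,2)
    cv2.polylines(out,[((q/8+[x0-285,y0-180])*8).astype(int)],True,(255,0,0),1)
    w=p2w('top',(q+.5)/8-.5+[x0,y0],z)[:,:2].astype(np.float32)*1000
    h=cv2.convexHull(w);M=cv2.moments(h);print(nm,cv2.minAreaRect(h),M['m10']/M['m00'],M['m01']/M['m00'])
    for y in range(0,90,6):
        t=np.radians(y);e=w@np.array([[np.cos(t),-np.sin(t)],[np.sin(t),np.cos(t)]]);print(y,np.ptp(e,axis=0).round(1),end=' ')
    print()
cv2.imwrite('pics/seg.png',out)
```

```text
[[129 130 128 129 129 129 129 129 129 129 128 129 129 129 128 129 129 129 129 129 129]
 [129 129 130 130 129 130 129 129 128 129 129 130 130 129 129 129 129 129 129 129 129]
 [130 130 129 130 129 130 129 130 129 130 131 135 132 131 130 130 129 129 129 129 129]
 [129 129 129 129 129 129 129 130 133 133 136 140 140 138 135 131 129 130 129 129 129]
 [129 130 129 129 128 129 130 132 136 138 139 141 144 146 143 137 131 130 130 129 128]
 [129 130 130 128 129 128 129 133 136 137 139 143 146 148 148 144 136 130 129 129 130]
 [130 130 128 129 128 129 130 131 133 135 139 144 147 149 152 150 141 133 129 130 129]
 [130 129 129 129 130 129 129 129 132 135 138 143 148 150 151 149 144 134 129 129 130]
 [129 129 128 130 129 130 129 128 130 132 135 140 146 148 148 147 141 133 129 129 128]
 [130 128 129 129 129 129 129 129 129 130 131 136 141 144 143 141 135 131 129 129 130]
 [128 129 129 128 129 130 129 129 129 129 130 131 134 136 134 133 130 129 130 129 128]
 [129 129 130 129 129 130 130 130 130 130 130 130 131 130 131 130 129 129 129 129 129]
 [130 130 129 130 129 129 129 128 129 129 130 129 130 12
[... 549 characters left out ...]
2109375), (44.89283752441406, 95.06837463378906), 26.47316551208496) 455.4060227245457 -257.52412782376905
0 [ 53.7 100. ] 6 [ 50.5 100.7] 12 [ 48.1 100.4] 18 [45.1 98.9] 24 [44.8 96.4] 30 [48.1 92.9] 36 [55.8 88.8] 42 [63.4 84. ] 48 [70.6 78.6] 54 [77.1 72.6] 60 [83.  67.9] 66 [88. 64.] 72 [92.4 61.7] 78 [96.  59.6] 84 [98.5 56.9] 
small ((437.794921875, -350.82049560546875), (33.03815460205078, 24.413131713867188), 44.58940124511719) 437.3969054122221 -350.64415520694564
0 [28.3 32.8] 6 [28.9 32.3] 12 [29.2 31.5] 18 [29.7 30.3] 24 [30.1 28.9] 30 [31.2 27.3] 36 [32.  25.8] 42 [32.7 24.9] 48 [33.5 24.2] 54 [34.2 24.7] 60 [34.4 24.9] 66 [34.5 25.5] 72 [34.4 26. ] 78 [34.1 27.1] 84 [33.5 27.9]
```

View pics/seg.png

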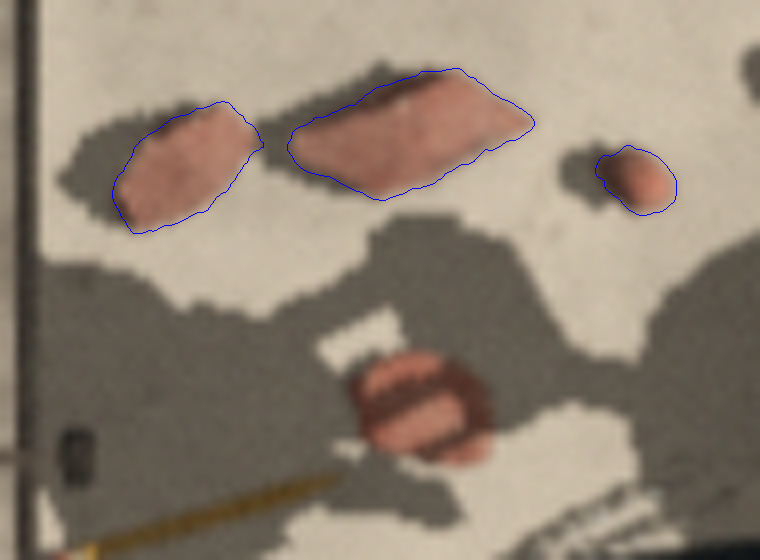

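Call:
play_rows(fingers=[0,0,0,0,0,0,0], linear=[[0,0,-40],[0,0,-80],[0,0,-120],[0,0,-160],[0,0,-200],[0,0,-240],[0,0,-240]], rot=[[0,0,0],[0,0,0],[0,0,0],[0,0,0],[0,0,0],[0,0,0],[0,0,0]])

```text
time_s: 0.8
position: [0.2838, -0.5596, 0.4329]
tcp_rot: [[0.892, 0.453, 0.004], [0.453, -0.892, -0.012], [-0.002, 0.013, -1.0]]
force: [0.8, 0.2, 0.1]
opening: 1.001
```

```bash
cat >> h.py <<'E'
def plan(x,y,z,yaw=None):
    # yaw: world direction (deg) of tool y (mod 180)
    s=bot.read_state();R=s['tcp_rot'];p=s['position']
    cur=np.degrees(np.arctan2(R[1,1],R[0,1]));dy=0
    Rn=R
    if yaw is not None: dy=(yaw-cur+90)%180-90
    # level: desired tool rot
    a=np.radians(cur+dy);Y=np.array([np.cos(a),np.sin(a),0]);Z=np.array([0,0,-1.]);X=np.cross(Y,Z)
    D=np.c_[X,Y,Z]
    rv=np.degrees(cv2.Rodrigues(R.T@D)[0].ravel())
    print('t',round(s['time_s'],2),'pos',p.round(4),'yaw',round(cur,2),'f',s['force'].round(1),'open',round(s['opening'],3),'j',s['joint_positions'].round(0))
    print('linear',(1000*R.T@(np.array([x,y,z])-p)).round(1),'rot',rv.round(2),'alt rot z',round(-(dy-np.sign(dy)*180),1))
E
python3 - <<'E'
from h import *
im=capture('side')[:,:,::-1];cv2.imwrite('pics/s1.png',cv2.resize(im,(800,600)))
im=capture('top')[:,:,::-1];cv2.imwrite('pics/t1.png',cv2.resize(im,(800,600)))
plan(.4375,-.351,.15,-45)
E
```

```text
t 0.9 pos [ 0.283  -0.5573  0.4266] yaw -63.08 f [ 0.  -0.1 -0.5] open 1.0 j [-73.  21.  61.  -0.  98. -10.]
linear [ 231.3 -114.4  276.3] rot [  0.08   0.03 -18.08] alt rot z 161.9
```

View pics/s1.png

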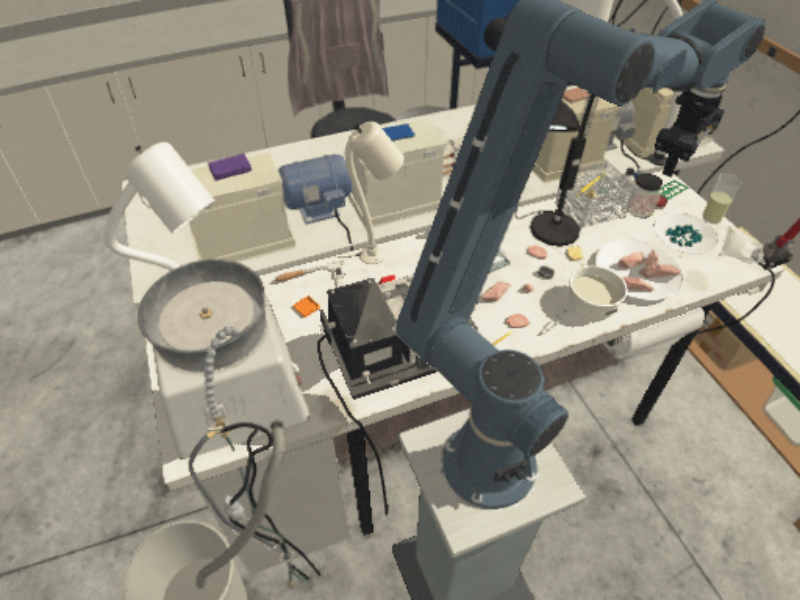

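View pics/t1.png

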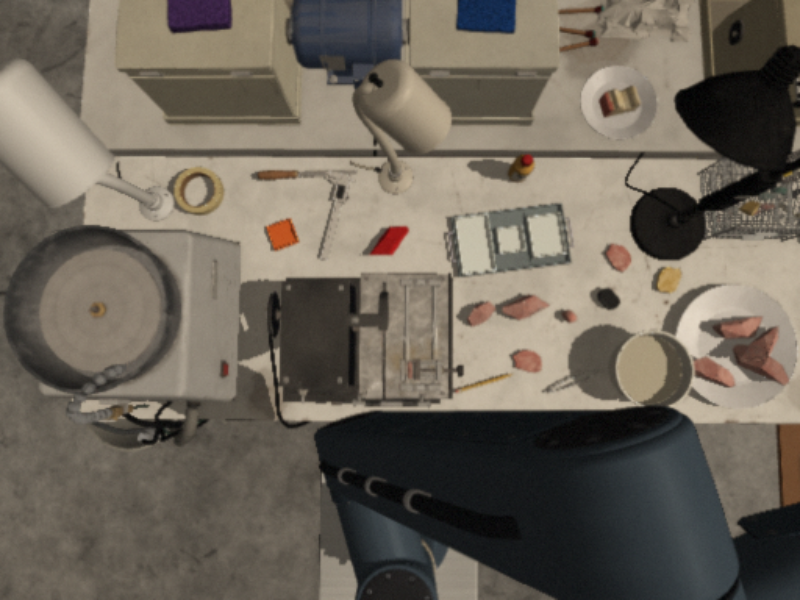

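Call:
play_rows(fingers=[0,0,0,0,0,0,0,0,0,0,0,0,0,0,0,0], linear=[[35,-17,0],[70,-34,0],[105,-52,0],[140,-69,20],[175,-86,50],[205,-101,80],[231.5,-114.5,110],[231.5,-114.5,150],[231.5,-114.5,190],[231.5,-114.5,230],[231.5,-114.5,270],[231.5,-114.5,305],[231.5,-114.5,335],[231.5,-114.5,350],[231.5,-114.5,350],[231.5,-114.5,350]], rot=[[0,0,-4],[0,0,-8],[0,0,-12],[0,0,-16],[0,0,-18],[0,0,-18],[0,0,-18],[0,0,-18],[0,0,-18],[0,0,-18],[0,0,-18],[0,0,-18],[0,0,-18],[0,0,-18],[0,0,-18],[0,0,-18]])

```text
time_s: 2.5
position: [0.4367, -0.3494, 0.0749]
tcp_rot: [[0.708, 0.706, -0.002], [0.706, -0.708, 0.002], [0.0, -0.003, -1.0]]
force: [0.2, -0.8, 0.8]
opening: 0.997
```

Run:
```python
from h import *
plan(.4375,-.351,.010,-45)
im=capture('side')[:,:,::-1];crop('s',im,290,110,110,85,7,'pics/s2.png')
s=bot.read_state();print(w2p('side',[s['position'],[.4375,-.351,0]]),w2p('top',[[.4375,-.351,0.01]]))
```

```text
t 2.5 pos [ 0.4367 -0.3494  0.0749] yaw -45.08 f [ 0.2 -0.8  0.8] open 0.997 j [-50.  34.  97.   0.  49.  -5.]
linear [-0.6  1.9 64.9] rot [-0.17 -0.02 -0.09] alt rot z 179.9
[[339.40979261 173.73621121]
 [336.78570662 185.87985628]] [[364.24653801 202.01411008]]
```

View pics/s2.png

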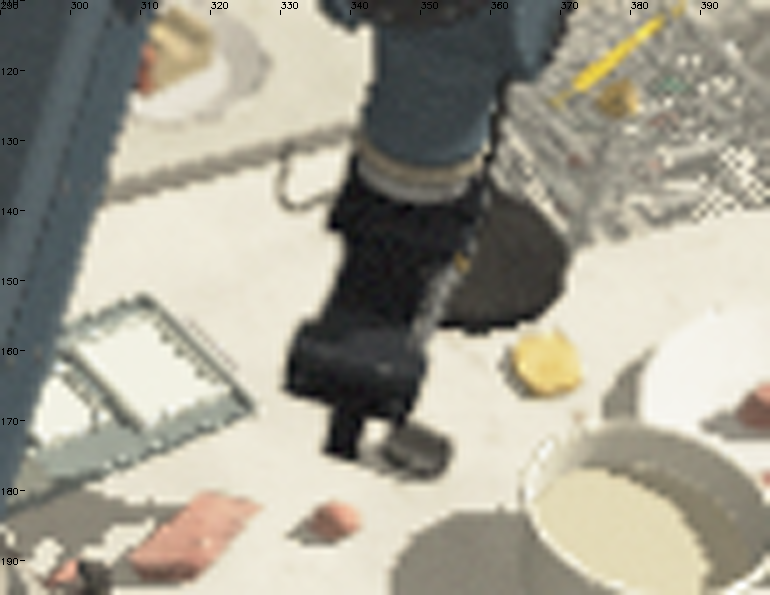

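Call:
play_rows(fingers=[120,120,120,120,120,120,120,120,120], linear=[[0,1,0],[-0.5,2,0],[-0.5,2,0],[-0.5,2,15],[-0.5,2,30],[-0.5,2,45],[-0.5,2,57],[-0.5,2,65],[-0.5,2,65]], rot=[[0,0,0],[0,0,0],[0,0,0],[0,0,0],[0,0,0],[0,0,0],[0,0,0],[0,0,0],[0,0,0]])

```text
time_s: 3.45
position: [0.4382, -0.3516, 0.0101]
tcp_rot: [[0.708, 0.706, -0.001], [0.706, -0.708, 0.001], [0.0, -0.002, -1.0]]
force: [-0.1, -0.9, 0.2]
opening: 0.532
```

Run:
```python
from h import *
plan(.4375,-.351,.010,-45)
im=capture('side')[:,:,::-1];crop('s',im,290,130,110,75,7,'pics/s3.png')
im=capture('top')[:,:,::-1];crop('s',im,320,160,90,60,8,'pics/t3.png')
```

```text
t 3.45 pos [ 0.4382 -0.3516  0.0101] yaw -45.09 f [-0.1 -0.9  0.2] open 0.532 j [-50.  40.  99.   0.  41.  -5.]
linear [-0.  -0.9  0.1] rot [-0.1  -0.01 -0.09] alt rot z 179.9
```

View pics/s3.png

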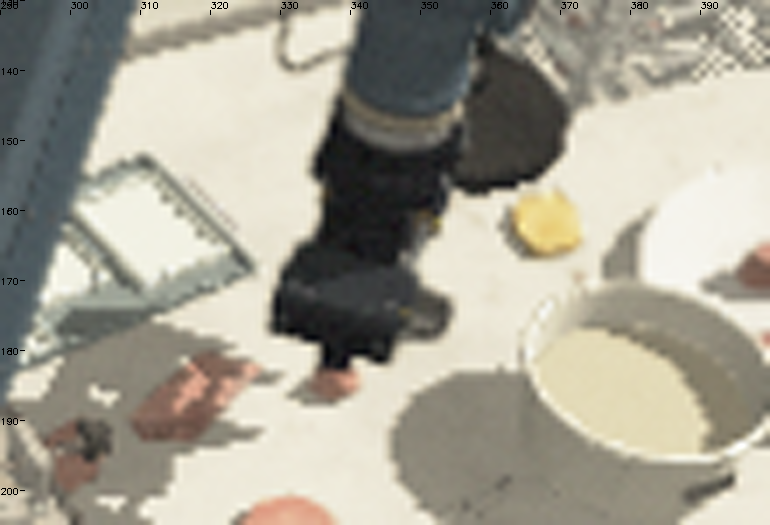

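View pics/t3.png

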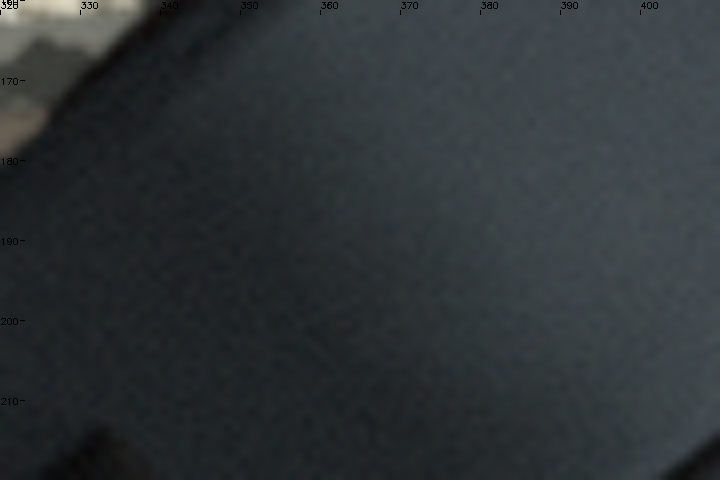

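Call:
play_rows(fingers=[150,180,210,240,255,255,255,255,255,255], linear=[[0,0,0],[0,0,0],[0,0,0],[0,0,0],[0,0,0],[0,0,0],[0,0,0],[0,0,0],[0,0,0],[0,0,0]], rot=[[0,0,0],[0,0,0],[0,0,0],[0,0,0],[0,0,0],[0,0,0],[0,0,0],[0,0,0],[0,0,0],[0,0,0]])

```text
time_s: 4.55
position: [0.4386, -0.3521, 0.0109]
tcp_rot: [[0.708, 0.706, -0.0], [0.706, -0.708, 0.0], [0.0, -0.0, -1.0]]
force: [1.0, 0.0, 0.3]
opening: 0.003
```

Call:
play_rows(fingers=[255,255,255,255,255,255,255], linear=[[0,0,-5],[0,0,-20],[0,0,-40],[0,0,-60],[0,0,-80],[0,0,-90],[0,0,-90]], rot=[[0,0,0],[0,0,0],[0,0,0],[0,0,0],[0,0,0],[0,0,0],[0,0,0]])

```text
time_s: 5.25
position: [0.4394, -0.3531, 0.1026]
tcp_rot: [[0.708, 0.706, 0.002], [0.706, -0.708, -0.003], [-0.0, 0.004, -1.0]]
force: [0.0, 0.9, -0.6]
opening: 0.004
```

Run:
```python
from h import *
np.set_printoptions(precision=4,suppress=True)
im=capture('side')[:,:,::-1];crop('s',im,290,110,110,85,7,'pics/s4.png')
# carrier overlay on original top
C=np.array([.5961,-.226]);th=np.radians(7.2)
im=cv2.imread('pics/top0raw.png');S=6;o=cv2.resize(im[125:190,280:410],None,fx=S,fy=S,interpolation=cv2.INTER_CUBIC)
def rect(cx,cy,w,h,z,col):
    R=np.array([[np.cos(th),-np.sin(th)],[np.sin(th),np.cos(th)]])
    P=np.array([[cx-w/2,cy-h/2],[cx+w/2,cy-h/2],[cx+w/2,cy+h/2],[cx-w/2,cy+h/2]])@R.T+C
    q=w2p('top',np.c_[P,np.full(4,z)]);q=((q+.5-[280,125])*S).astype(int)
    cv2.polylines(o,[q],True,col,1)
rect(0,0,.130,.238,.010,(0,0,255))
for cy,w,h in((.076,.118,.066),(0,.05,.05),(-.076,.084,.066)):
    rect(0,cy,w,h,.0055,(255,0,0)); rect(0,cy,w+.005,h+.005,.012,(0,200,0))
cv2.imwrite('pics/ov.png',o)
R=np.array([[np.cos(th),-np.sin(th)],[np.sin(th),np.cos(th)]])
for cy in(.076,0,-.076):print(C+R@[0,cy])
plan(.5961,-.226,.12,-45)
```

```text
[ 0.5866 -0.1506]
[ 0.5961 -0.226 ]
[ 0.6056 -0.3014]
t 5.3 pos [ 0.4388 -0.3523  0.1014] yaw -45.08 f [-0.2 -0.8 -0.8] open 0.008 j [-50.  32.  96.   0.  52.  -5.]
linear [200.6  21.6 -18.6] rot [ 0.07  0.01 -0.08] alt rot z 179.9
```

View pics/s4.png

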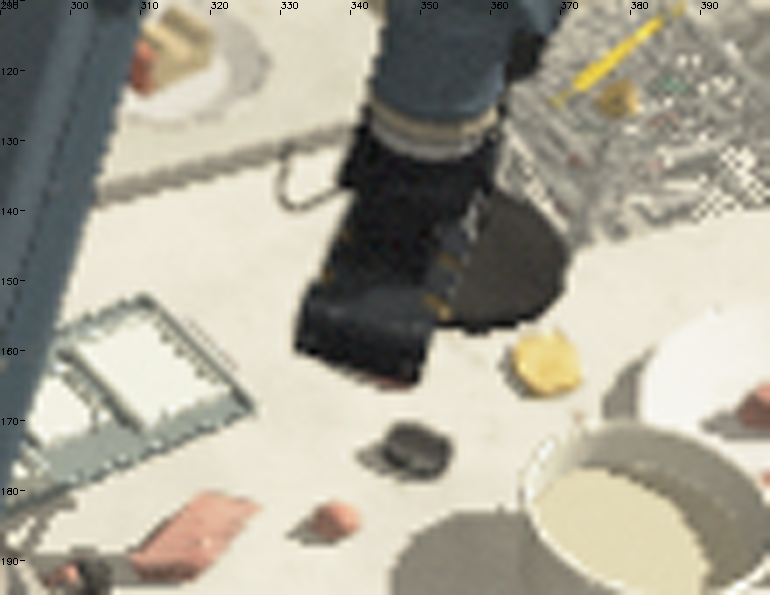

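View pics/ov.png

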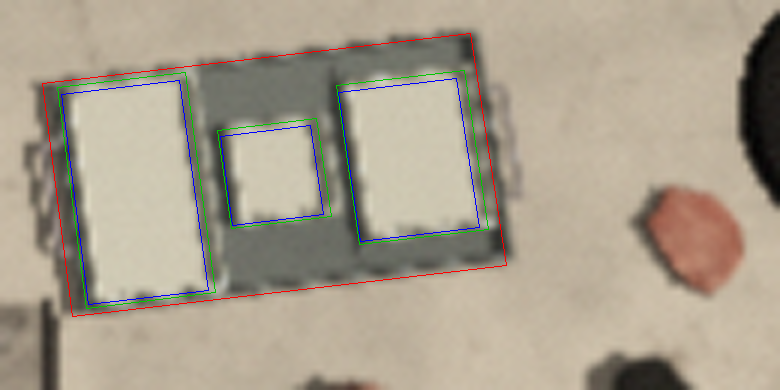

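Run:
```python
from h import *
np.set_printoptions(precision=1,suppress=True)
def show(p,half,yaw):
    a=np.radians(yaw);d=np.array([np.cos(a),np.sin(a),0])
    p=np.array(p);print(w2p('side',[p,p+d*half,p-d*half,p+[0,0,.07],p+[0,0,.07]+d*.095,p+[0,0,.07]-d*.095]).tolist())
show([.4367,-.3494,.0749],.0435,-45)
show([.4382,-.3516,.0101],.023,-45)
show([.4388,-.3523,.1014],.0,-45)
uv=[(337,184.5)]
print(p2w('side',uv,.011)*1000)
im=capture('side')[:,:,::-1];crop('s',im,320,140,50,50,12,'pics/s5.png')
```

```text
[[339.30207589411737, 174.05024299291867], [341.78719549419816, 167.65744033468786], [336.7233887152431, 180.6712835677768], [342.01758949948544, 162.0317102514537], [347.3728727617794, 148.38802791843787], [336.19388421408894, 176.80960189318378]]
[[337.18323620066946, 184.16012459814186], [338.492464537859, 180.76160831635158], [335.849063711084, 187.6198748900454], [339.76261813596807, 172.8245611601597], [345.06307912415645, 159.17178312426304], [334.01546938798595, 187.56725778870134]]
[[340.6470252608366, 169.09894573579152], [340.6470252608366, 169.09894573579152], [340.6470252608366, 169.09894573579152], [343.4296361506031, 156.78619667354846], [348.77787898347265, 143.20524300801193], [337.6068615291595, 171.5138075974158]]
[[ 436.  -349.2   11. ]]
```

View pics/s5.png

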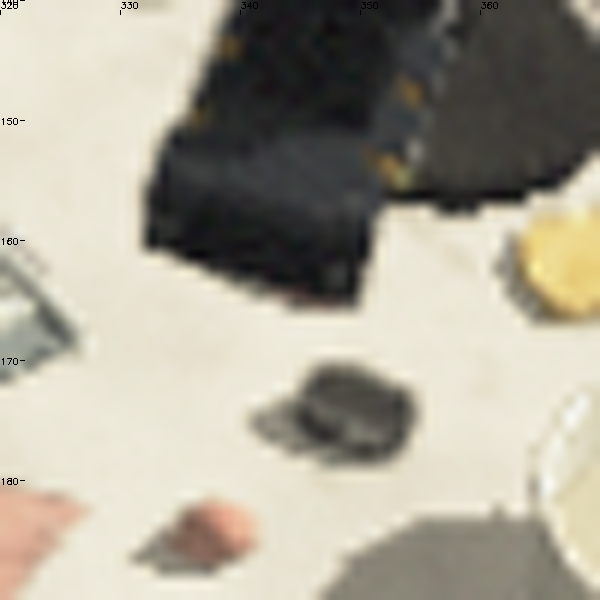

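Run:
```python
from h import *
im=capture('side')[:,:,::-1];c=im[60:200,280:400];c=cv2.resize(c,None,fx=4.2,fy=4.2,interpolation=cv2.INTER_CUBIC);c=(255*(c/255.)**.5).astype(np.uint8);cv2.imwrite('pics/s6.png',c)
im=capture('top')[:,:,::-1];cv2.imwrite('pics/t6.png',cv2.resize((255*(im/255.)**.6).astype(np.uint8),(800,600)))
print(bot.read_state())
```

```text
{'time_s': 5.45, 'joint_positions': array([-5.01436820e+01,  3.20574250e+01,  9.58162723e+01,  5.73649073e-04,
        5.22519162e+01, -5.05763092e+00]), 'qvel': array([ 0.11101675,  0.36874851, -0.03046139,  0.00781411,  0.05523892,
        0.05688498]), 'tau': array([ 1.69537717e-02, -4.14357376e+01, -1.34154332e+01,  5.83644351e-02,
        3.89079668e-02,  1.31396182e-04]), 'position': array([ 0.4380001 , -0.35144681,  0.0999383 ]), 'tcp_rot': array([[ 7.08172444e-01,  7.06038124e-01, -1.39893370e-03],
       [ 7.06039482e-01, -7.08170460e-01,  1.68805346e-03],
       [ 2.01146580e-04, -2.18313537e-03, -9.99997597e-01]]), 'force': array([0.06088807, 0.90654364, 0.24611115]), 'moment': array([ 0.01290554, -0.00319045, -0.04630576]), 'opening': 0.004995561539353157}
```

View pics/s6.png

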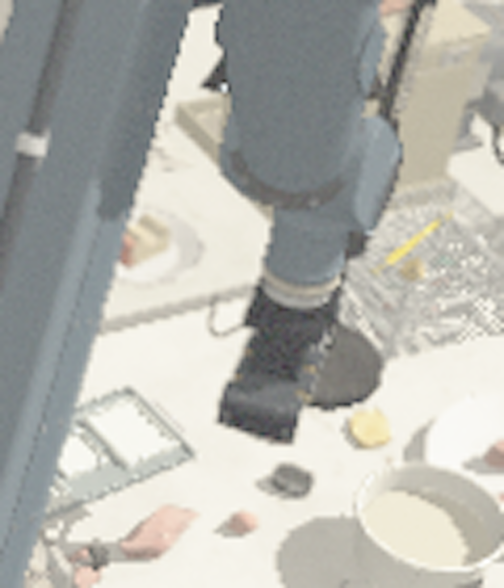

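View pics/t6.png

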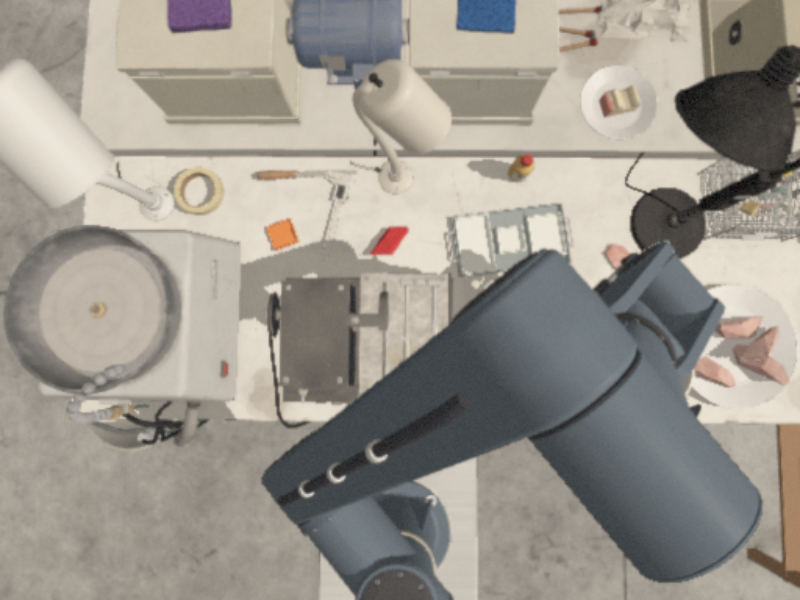

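Call:
play_rows(fingers=[0,0,0,0,0,0,0,0,0,0], linear=[[0,0,0],[0,0,0],[0,0,0],[0,0,0],[0,0,0],[0,0,0],[0,0,0],[0,0,0],[0,0,0],[0,0,0]], rot=[[0,0,8],[0,0,16],[0,0,24],[0,0,32],[0,0,40],[0,0,48],[0,0,56],[0,0,64],[0,0,67],[0,0,67]])

```text
time_s: 6.45
position: [0.4381, -0.3516, 0.0998]
tcp_rot: [[0.927, -0.376, -0.001], [-0.376, -0.927, 0.002], [-0.002, -0.001, -1.0]]
force: [0.5, 0.6, 0.4]
opening: 0.827
```

Run:
```python
from h import *
im=capture('side')[:,:,::-1];crop('s',(255*(im/255.)**.6).astype(np.uint8),310,130,60,60,10,'pics/s7.png')
s=bot.read_state();p=s['position'];Y=s['tcp_rot'][:,1];X=s['tcp_rot'][:,0];print(p,s['opening'],s['joint_positions'])
U=np.array([0,0,1])
print(w2p('side',[p,p+.0435*Y,p-.0435*Y,p+.0585*Y,p-.0585*Y,p+.07*U+.0375*X+.0375*Y,p+.07*U+.0375*X-.0375*Y,p+.07*U-.0375*X+.0375*Y,p+.07*U-.0375*X-.0375*Y]))
```

```text
[ 0.43817608 -0.35163604  0.0999867 ] 0.8779426764204087 [-5.01424236e+01  3.20648221e+01  9.57875941e+01  9.38969822e-04
  5.22609048e+01  6.18736435e+01]
[[340.53303644 169.47353244]
 [350.65461366 169.53053947]
 [330.37983524 169.41951958]
 [354.13674271 169.55088947]
 [326.87213567 169.40159054]
 [350.75845372 151.26887088]
 [333.00921502 151.1383347 ]
 [353.93069053 163.41679414]
 [335.58441031 163.30220459]]
```

View pics/s7.png

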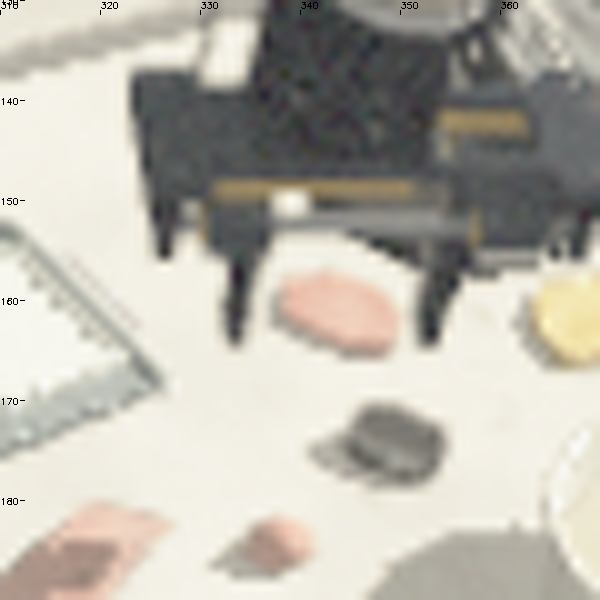

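Run:
```python
from h import *
plan(.393,-.366,.045)
```

```text
t 6.5 pos [ 0.4382 -0.3516  0.1   ] yaw -112.02 f [-0.3 -0.4  0.1] open 0.878 j [-50.  32.  96.   0.  52.  62.]
linear [-36.4  30.3  55. ] rot [-0.05  0.1   0.  ] alt rot z 0
```

Call:
play_rows(fingers=[255,255,255,255,255,255,255,255,255], linear=[[-18,15,0],[-36,30,0],[-36,30,20],[-36,30,40],[-36,30,55],[-36,30,65],[-36,30,75],[-36,30,75],[-36,30,75]], rot=[[0,0,0],[0,0,0],[0,0,0],[0,0,0],[0,0,0],[0,0,0],[0,0,0],[0,0,0],[0,0,0]])

```text
time_s: 7.4
position: [0.3941, -0.3665, 0.026]
tcp_rot: [[0.927, -0.376, 0.0], [-0.376, -0.927, -0.0], [0.0, 0.0, -1.0]]
force: [-0.3, 0.6, 0.7]
opening: 0.232
```

Run:
```python
from h import *
im=capture('side')[:,:,::-1];crop('s',(255*(im/255.)**.6).astype(np.uint8),310,150,60,60,10,'pics/s8.png')
s=bot.read_state();p=s['position'];print(p,s['opening'],s['force'])
print(w2p('side',[p,p*[1,1,0]]))
```

```text
[ 0.39430747 -0.36672248  0.02633774] 0.18968932910899458 [ 0.37061244  0.58614576 -0.19430993]
[[345.91124732 187.38481563]
 [344.85525538 191.51937957]]
```

View pics/s8.png

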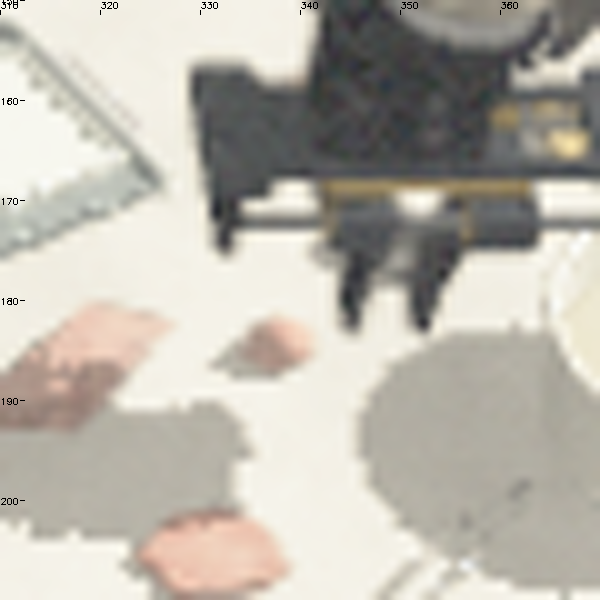

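Call:
play_rows(fingers=[255,255,255,255,255,255], linear=[[0,0,8],[0,0,15],[0,0,20],[0,0,22],[0,0,24],[0,0,24]], rot=[[0,0,0],[0,0,0],[0,0,0],[0,0,0],[0,0,0],[0,0,0]])

```text
time_s: 8.05
position: [0.3939, -0.3663, 0.0017]
tcp_rot: [[0.927, -0.376, -0.0], [-0.376, -0.927, 0.0], [-0.0, -0.0, -1.0]]
force: [-0.4, 0.8, 0.1]
opening: 0.006
```

Run:
```python
from h import *
im=capture('side')[:,:,::-1];crop('s',(255*(im/255.)**.6).astype(np.uint8),310,150,60,60,10,'pics/s9.png')
s=bot.read_state();p=s['position'];print(p,s['opening'],s['force'])
print(w2p('side',[p,p*[1,1,0]]))
```

```text
[ 0.39396954 -0.36637913  0.00187671] 0.005826685619576663 [0.96841646 0.34466026 0.96935906]
[[344.90235118 191.30163379]
 [344.82786758 191.59301664]]
```

View pics/s9.png

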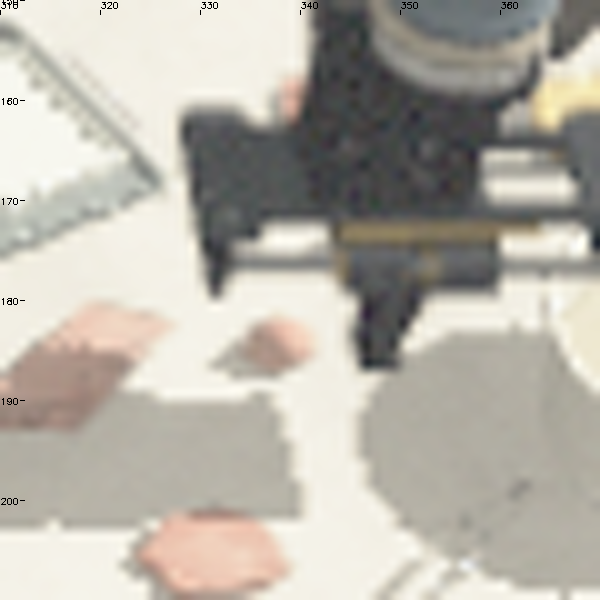

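Call:
play_rows(fingers=[255,255,255,255], linear=[[0,0,3],[0,0,6],[0,0,9],[0,0,9]], rot=[[0,0,0],[0,0,0],[0,0,0],[0,0,0]])

```text
time_s: 8.5
position: [0.3937, -0.3661, -0.0075]
tcp_rot: [[0.927, -0.376, -0.001], [-0.376, -0.927, 0.001], [-0.001, -0.001, -1.0]]
force: [-0.1, -0.1, -1.1]
opening: 0.006
```

Reported z is below the table and nothing is touched, so the true tips are higher than reported. I'll keep probing gently.

Call:
play_rows(fingers=[255,255,255,255], linear=[[0,0,3],[0,0,6],[0,0,8],[0,0,8]], rot=[[0,0,0],[0,0,0],[0,0,0],[0,0,0]])

```text
time_s: 8.9
position: [0.3938, -0.3661, -0.0154]
tcp_rot: [[0.927, -0.376, -0.0], [-0.376, -0.927, 0.001], [-0.001, -0.0, -1.0]]
force: [-0.9, 0.1, -0.1]
opening: 0.005
```

Run:
```python
from h import *
im=capture('side')[:,:,::-1];crop('s',(255*(im/255.)**.6).astype(np.uint8),310,150,60,60,10,'pics/s10.png')
s=bot.read_state();p=s['position'];print(p,s['opening'],s['force'])
print(w2p('side',[p]))
```

```text
[ 0.39388054 -0.36624344 -0.01525891] 0.0042564722604606815 [ 0.69451216 -0.81638019 -0.68395229]
[[344.21049135 193.96630046]]
```

View pics/s10.png

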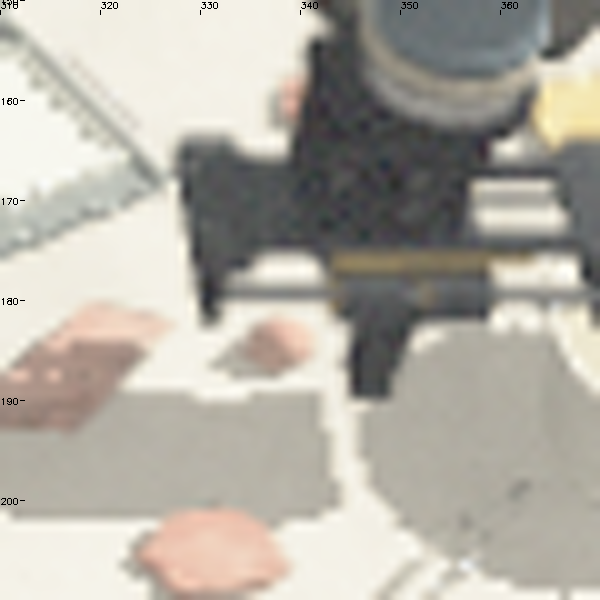

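Call:
play_rows(fingers=[255,255,255,255], linear=[[0,0,2],[0,0,4],[0,0,6],[0,0,6]], rot=[[0,0,0],[0,0,0],[0,0,0],[0,0,0]])

```text
time_s: 9.35
position: [0.3938, -0.3662, -0.0214]
tcp_rot: [[0.927, -0.376, -0.0], [-0.376, -0.927, 0.001], [-0.001, -0.0, -1.0]]
force: [-0.2, -0.6, -0.4]
opening: 0.007
```

Call:
play_rows(fingers=[255,255,255], linear=[[0,0,1],[0,0,2],[0,0,2]], rot=[[0,0,0],[0,0,0],[0,0,0]])

```text
time_s: 9.65
position: [0.3939, -0.3664, -0.0231]
tcp_rot: [[0.927, -0.376, -0.0], [-0.376, -0.927, 0.0], [-0.0, -0.0, -1.0]]
force: [0.2, 0.3, -0.1]
opening: 0.009
```

Call:
play_rows(fingers=[255,255,255], linear=[[0,0,1],[0,0,2],[0,0,2]], rot=[[0,0,0],[0,0,0],[0,0,0]])

```text
time_s: 9.95
position: [0.3939, -0.3663, -0.0252]
tcp_rot: [[0.927, -0.376, -0.0], [-0.376, -0.927, 0.0], [-0.0, -0.0, -1.0]]
force: [-0.0, 0.9, -0.4]
opening: 0.01
```

Run:
```python
from h import *
im=capture('side')[:,:,::-1];crop('s',(255*(im/255.)**.6).astype(np.uint8),320,160,50,50,12,'pics/s11.png')
s=bot.read_state();p=s['position'];print(p,s['opening'],s['force'])
print(w2p('side',[p]))
```

```text
[ 0.39393519 -0.36638128 -0.02512278] 0.004105383310965351 [-0.49894098  0.08713285  0.36229962]
[[343.84615061 195.45221011]]
```

View pics/s11.png

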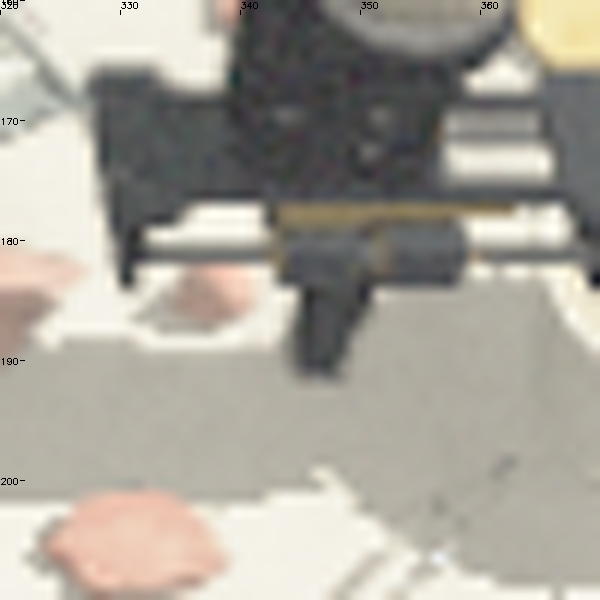

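Call:
play_rows(fingers=[255,255,255,255,255,255], linear=[[0,0,-20],[0,0,-25],[-15,-37,-25],[-15,-37,-10],[-15,-37,-2],[-15,-37,-2]], rot=[[0,0,0],[0,0,0],[0,0,0],[0,0,0],[0,0,0],[0,0,0]])

```text
time_s: 10.6
position: [0.3939, -0.3265, -0.024]
tcp_rot: [[0.927, -0.376, -0.001], [-0.376, -0.927, 0.001], [-0.001, -0.0, -1.0]]
force: [0.3, -0.3, -0.6]
opening: 0.001
```

Call:
play_rows(fingers=[255,255,255,255], linear=[[0,0,2],[0,0,3],[0,0,4],[0,0,4]], rot=[[0,0,0],[0,0,0],[0,0,0],[0,0,0]])

```text
time_s: 11.0
position: [0.394, -0.3268, -0.027]
tcp_rot: [[0.926, -0.376, 0.0], [-0.376, -0.926, -0.0], [0.0, 0.0, -1.0]]
force: [0.3, 0.0, -0.3]
opening: 0.007
```

Call:
play_rows(fingers=[255,255,255], linear=[[0,0,1],[0,0,2],[0,0,2]], rot=[[0,0,0],[0,0,0],[0,0,0]])

```text
time_s: 11.3
position: [0.394, -0.3264, -0.0291]
tcp_rot: [[0.927, -0.376, -0.0], [-0.376, -0.927, 0.0], [-0.0, -0.0, -1.0]]
force: [-0.2, 0.6, 1.0]
opening: 0.008
```

Call:
play_rows(fingers=[255,255,255], linear=[[0,0,1],[0,0,2],[0,0,2]], rot=[[0,0,0],[0,0,0],[0,0,0]])

```text
time_s: 11.6
position: [0.3939, -0.3263, -0.0312]
tcp_rot: [[0.927, -0.376, -0.0], [-0.376, -0.927, 0.0], [-0.0, -0.0, -1.0]]
force: [-0.3, -0.1, 0.1]
opening: 0.003
```

Run:
```python
from h import *
im=capture('side')[:,:,::-1];crop('s',(255*(im/255.)**.6).astype(np.uint8),310,160,60,50,12,'pics/s12.png')
s=bot.read_state();p=s['position'];print(p,s['opening'],s['force'])
print(w2p('side',[p]))
```

```text
[ 0.39395525 -0.32638403 -0.0311425 ] 0.006218411149703246 [ 0.57543748 -1.23189443  0.45954699]
[[335.81575739 198.85604434]]
```

View pics/s12.png

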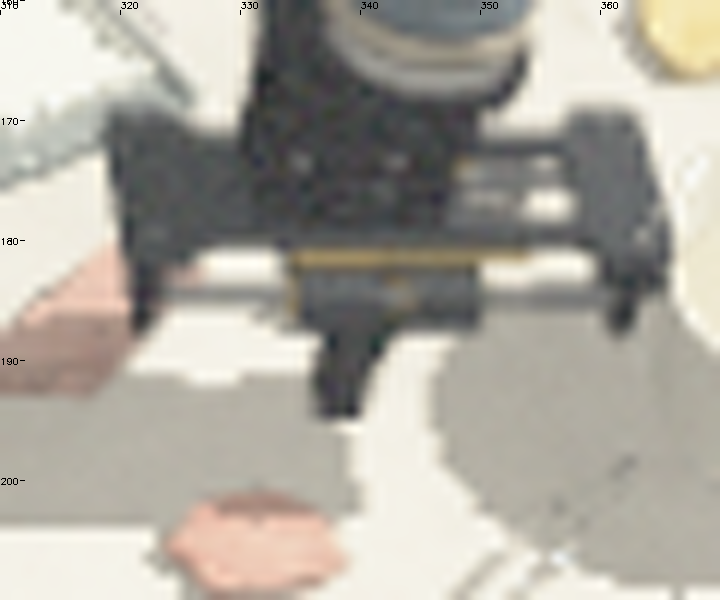

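Run:
```python
from h import *
for z in (0,.005,.01,-.005): print(z,p2w('side',[(338.2,194.8)],z)*1000, 'prev', p2w('side',[(346.2,191.2)],z+.006)*1000)
```

```text
0 [[ 388.24856863 -329.40330156    0.        ]] prev [[ 389.30616999 -369.3348082     6.        ]]
0.005 [[ 384.56523313 -326.31371474    5.        ]] prev [[ 385.59971119 -366.06100247   11.        ]]
0.01 [[ 380.88189763 -323.22412792   10.        ]] prev [[ 381.89325238 -362.78719674   16.        ]]
-0.005 [[ 391.93190413 -332.49288838   -5.        ]] prev [[ 393.0126288  -372.60861393    1.        ]]
```

Call:
play_rows(fingers=[255,255,255], linear=[[0,0,1],[0,0,2],[0,0,2]], rot=[[0,0,0],[0,0,0],[0,0,0]])

```text
time_s: 11.95
position: [0.3939, -0.3264, -0.0332]
tcp_rot: [[0.927, -0.376, -0.0], [-0.376, -0.927, 0.0], [-0.0, -0.0, -1.0]]
force: [-0.4, 0.2, -0.2]
opening: 0.01
```

Call:
play_rows(fingers=[255,255,255], linear=[[0,0,1],[0,0,2],[0,0,2]], rot=[[0,0,0],[0,0,0],[0,0,0]])

```text
time_s: 12.25
position: [0.3939, -0.3264, -0.0352]
tcp_rot: [[0.927, -0.376, -0.0], [-0.376, -0.927, 0.0], [-0.0, -0.0, -1.0]]
force: [-0.3, 0.4, -0.1]
opening: 0.005
```

Call:
play_rows(fingers=[255,255,255], linear=[[0,0,1],[0,0,2],[0,0,2]], rot=[[0,0,0],[0,0,0],[0,0,0]])

```text
time_s: 12.55
position: [0.394, -0.3265, -0.0362]
tcp_rot: [[0.927, -0.376, 0.0], [-0.376, -0.927, -0.0], [0.0, 0.0, -1.0]]
force: [-1.3, 0.9, 6.9]
opening: 0.005
```

Call:
play_rows(fingers=[255,255,255], linear=[[0,0,1],[0,0,2],[0,0,2]], rot=[[0,0,0],[0,0,0],[0,0,0]])

```text
time_s: 12.85
position: [0.394, -0.3266, -0.0363]
tcp_rot: [[0.927, -0.376, 0.001], [-0.376, -0.927, -0.001], [0.001, 0.001, -1.0]]
force: [-2.7, 3.5, 25.1]
opening: 0.007
```

Run:
```python
from h import *
im=capture('side')[:,:,::-1];crop('s',(255*(im/255.)**.6).astype(np.uint8),310,160,60,50,12,'pics/s13.png')
s=bot.read_state();p=s['position'];print(p,s['opening'],s['force'],s['tau'])
```

```text
[ 0.39406817 -0.32656993 -0.03630371] 0.0022182546830977986 [-2.94765013  2.5375051  23.37017368] [-1.75538789e-01 -3.02690578e+01 -5.74435562e+00  1.06536190e-01
 -1.19839132e+00 -2.17046676e-03]
```

View pics/s13.png

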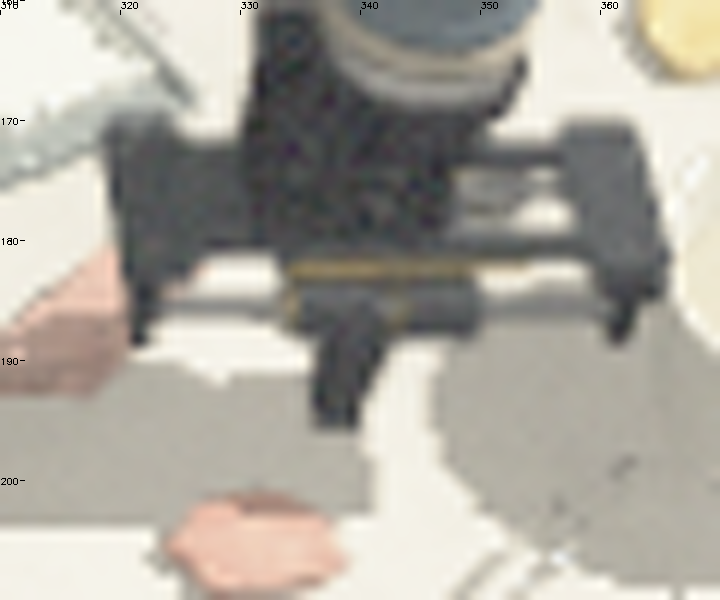

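Run:
```python
from h import *
a=p2w('side',[(335.8,195.3),(339.6,195.5),(337.7,195.4)],0)*1000;print(a)
s=bot.read_state();p=s['position']*1000;R=s['tcp_rot']
c=a[2]-p; c[2]=0;print('tool-frame offset',R.T@c)
X=R[:,0];T=np.array([p[0],p[1],0]);print('pred near corner for tip at reported xy', w2p('side',[(T-9.5*X)/1000,(T+9.5*X)/1000,T/1000]))
```

```text
[[ 389.59068948 -318.14324791    0.        ]
 [ 382.3741966  -332.99050955    0.        ]
 [ 385.98257376 -325.56656115    0.        ]]
tool-frame offset [-7.87032826e+00  2.10749327e+00 -7.36478473e-03]
pred near corner for tip at reported xy [[337.27165363 195.67785641]
 [336.65138558 192.46168354]
 [336.96043098 194.063414  ]]
```

Call:
play_rows(fingers=[255,255,255,255], linear=[[0,0,-20],[0,0,-60],[0,0,-100],[0,0,-100]], rot=[[0,0,0],[0,0,0],[0,0,0],[0,0,0]])

```text
time_s: 13.3
position: [0.3965, -0.3294, 0.0654]
tcp_rot: [[0.927, -0.376, 0.006], [-0.376, -0.927, -0.008], [0.009, 0.005, -1.0]]
force: [-0.3, -0.6, 0.4]
opening: 0.004
```

Run:
```python
from h import *
plan(.4375,-.351,.06,-45)
```

```text
t 13.3 pos [ 0.3965 -0.3294  0.0654] yaw -112.07 f [-0.3 -0.6  0.4] open 0.004 j [-52.  32. 104.   0.  43.  60.]
linear [46.   4.5  5.8] rot [  0.57  -0.28 -67.07] alt rot z 112.9
```

Call:
play_rows(fingers=[110,110,110,110,110,110,110,110,110,110,110], linear=[[25,3,0],[49.5,6.5,0],[49.5,6.5,0],[49.5,6.5,0],[49.5,6.5,0],[49.5,6.5,0],[49.5,6.5,0],[49.5,6.5,0],[49.5,6.5,0],[49.5,6.5,0],[49.5,6.5,0]], rot=[[0,0,-8],[0,0,-16],[0,0,-24],[0,0,-32],[0,0,-40],[0,0,-48],[0,0,-56],[0,0,-64],[0,0,-67],[0,0,-67],[0,0,-67]])

```text
time_s: 14.4
position: [0.4371, -0.3507, 0.0602]
tcp_rot: [[0.709, 0.705, -0.001], [0.705, -0.709, 0.001], [0.0, -0.001, -1.0]]
force: [0.8, -0.3, 1.0]
opening: 0.569
```

Run:
```python
from h import *
plan(.4375,-.351,-.026,-45)
im=capture('side')[:,:,::-1];crop('s',(255*(im/255.)**.6).astype(np.uint8),310,140,60,60,10,'pics/s14.png')
```

```text
t 14.4 pos [ 0.4371 -0.3507  0.0602] yaw -45.16 f [ 0.8 -0.3  1. ] open 0.569 j [-50.  35.  98.   0.  47.  -5.]
linear [ 0.1  0.6 86.2] rot [-0.07 -0.01 -0.16] alt rot z 179.8
```

View pics/s14.png

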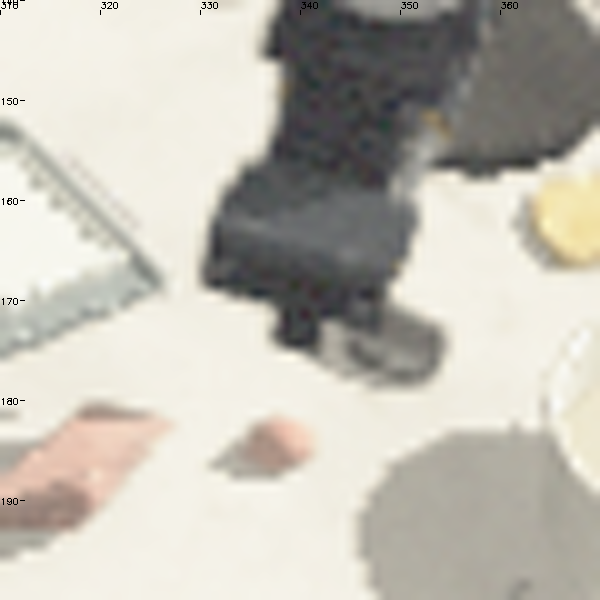

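Call:
play_rows(fingers=[110,110,110,110,110,110,110,110], linear=[[0,0.5,25],[0,0.5,45],[0,0.5,60],[0,0.5,70],[0,0.5,78],[0,0.5,84],[0,0.5,86],[0,0.5,86]], rot=[[0,0,0],[0,0,0],[0,0,0],[0,0,0],[0,0,0],[0,0,0],[0,0,0],[0,0,0]])

```text
time_s: 15.25
position: [0.4378, -0.3515, -0.025]
tcp_rot: [[0.708, 0.706, 0.0], [0.706, -0.708, -0.0], [-0.0, 0.0, -1.0]]
force: [-0.0, -0.3, -0.2]
opening: 0.569
```

Run:
```python
from h import *
plan(.4375,-.351,-.026,-45)
im=capture('side')[:,:,::-1];crop('s',(255*(im/255.)**.6).astype(np.uint8),310,150,60,50,12,'pics/s15.png')
```

```text
t 15.25 pos [ 0.4378 -0.3515 -0.025 ] yaw -45.08 f [-0.  -0.3 -0.2] open 0.569 j [-50.  44.  99.   0.  37.  -5.]
linear [ 0.1 -0.6  1. ] rot [ 0.01  0.   -0.08] alt rot z 179.9
```

View pics/s15.png

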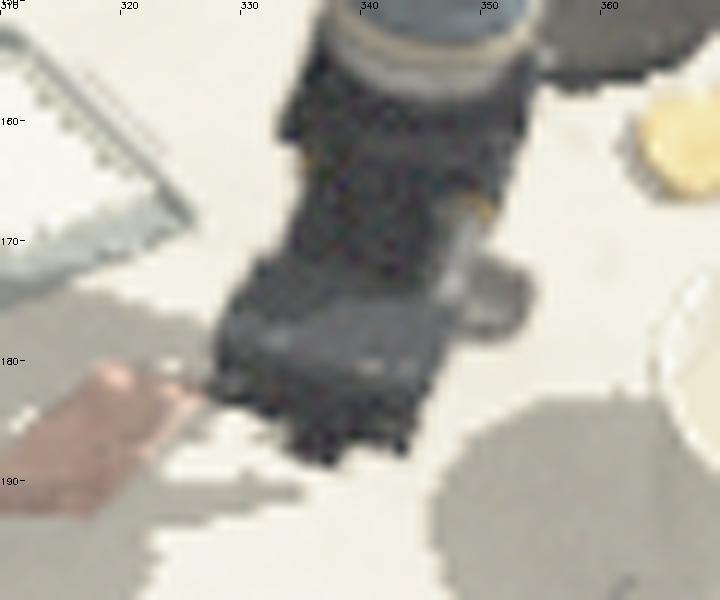

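Near finger tip at (336,188), in front of where the nugget stands. Close.

Call:
play_rows(fingers=[150,200,255,255,255,255,255,255,255,255], linear=[[0,0,0],[0,0,0],[0,0,0],[0,0,0],[0,0,0],[0,0,0],[0,0,0],[0,0,0],[0,0,0],[0,0,0]], rot=[[0,0,0],[0,0,0],[0,0,0],[0,0,0],[0,0,0],[0,0,0],[0,0,0],[0,0,0],[0,0,0],[0,0,0]])

```text
time_s: 16.3
position: [0.4379, -0.3516, -0.025]
tcp_rot: [[0.708, 0.706, 0.0], [0.706, -0.708, -0.0], [0.0, 0.0, -1.0]]
force: [0.2, -0.9, 1.0]
opening: 0.22
```

Call:
play_rows(fingers=[255,255,255,255,255,255,255,255], linear=[[0,0,-3],[0,0,-10],[0,0,-25],[0,0,-45],[0,0,-65],[0,0,-75],[0,0,-80],[0,0,-80]], rot=[[0,0,0],[0,0,0],[0,0,0],[0,0,0],[0,0,0],[0,0,0],[0,0,0],[0,0,0]])

```text
time_s: 17.1
position: [0.4379, -0.3516, 0.0554]
tcp_rot: [[0.708, 0.706, 0.001], [0.706, -0.708, -0.001], [-0.0, 0.001, -1.0]]
force: [-0.0, 0.5, -0.3]
opening: 0.223
```

Run:
```python
from h import *
plan(.596,-.226,.05,7)
im=capture('side')[:,:,::-1];crop('s',(255*(im/255.)**.6).astype(np.uint8),310,140,60,60,10,'pics/s16.png')
```

```text
t 17.1 pos [ 0.4379 -0.3516  0.0554] yaw -45.08 f [-0.   0.5 -0.3] open 0.223 j [-50.  36.  98.  -0.  46.  -5.]
linear [200.6  22.7   5.4] rot [ 5.000e-02  3.000e-02 -5.208e+01] alt rot z 127.9
```

View pics/s16.png

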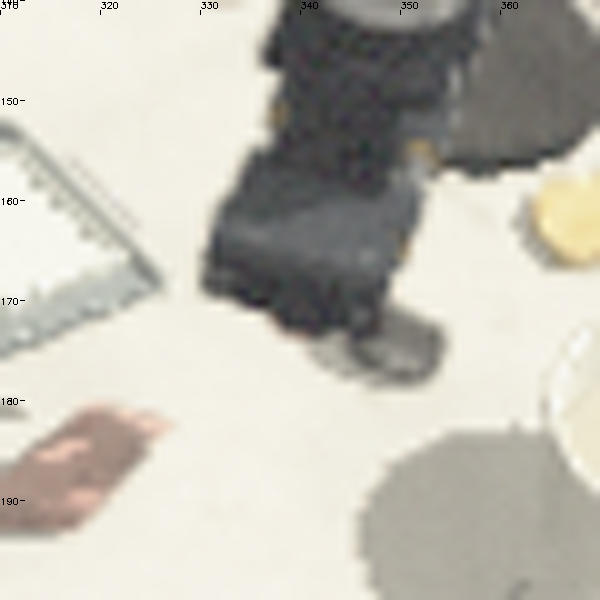

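Call:
play_rows(fingers=[255,255,255,255,255,255,255,255,255,255,255,255], linear=[[20,2,-5],[50,5,-5],[80,9,-5],[110,12,-5],[140,16,-5],[170,19,-5],[190,22,-5],[200,23.5,-5],[200,23.5,10],[200,23.5,20],[200,23.5,25],[200,23.5,25]], rot=[[0,0,-6],[0,0,-13],[0,0,-20],[0,0,-27],[0,0,-34],[0,0,-41],[0,0,-48],[0,0,-52],[0,0,-52],[0,0,-52],[0,0,-52],[0,0,-52]])

```text
time_s: 18.35
position: [0.594, -0.2268, 0.0279]
tcp_rot: [[-0.119, 0.993, -0.004], [0.993, 0.119, 0.002], [0.002, -0.003, -1.0]]
force: [-1.1, -0.1, -0.2]
opening: 0.223
```

Run:
```python
from h import *
plan(.596,-.227,-.019,7.2)
im=capture('side')[:,:,::-1];crop('s',(255*(im/255.)**.6).astype(np.uint8),250,110,90,80,8,'pics/s17.png')
im=capture('top')[:,:,::-1];crop('s',im,270,110,120,100,6,'pics/t17.png')
```

```text
t 18.35 pos [ 0.594  -0.2268  0.0279] yaw 6.81 f [-1.1 -0.1 -0.2] open 0.223 j [-31.  43.  87.  -0.  51. -38.]
linear [-0.6  2.1 46.9] rot [-0.19 -0.14 -0.39] alt rot z 179.6
```

View pics/s17.png

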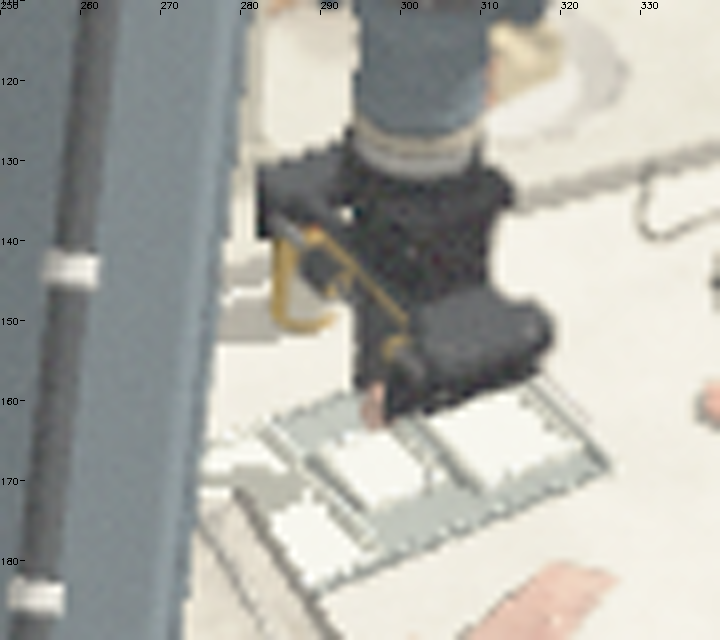

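View pics/t17.png

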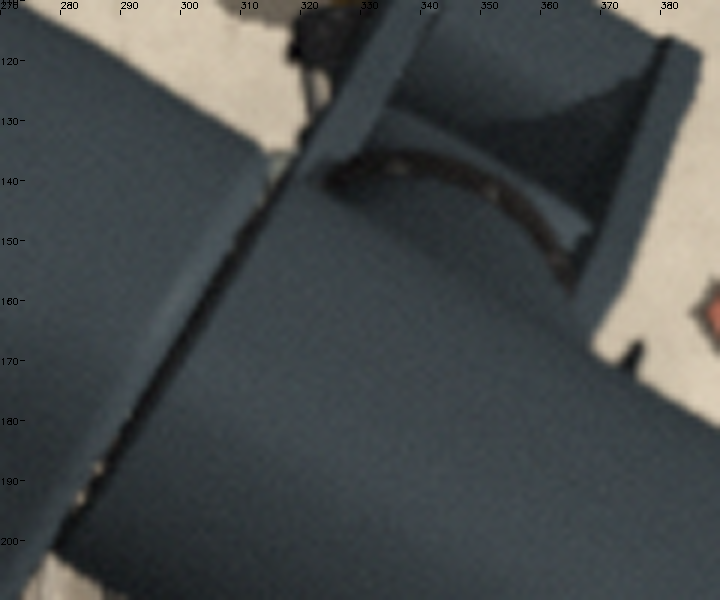

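Run:
```python
from h import *
print(w2p('side',[[.594,-.2268,.064],[.594,-.2268,.053],[.594,-.2168,.06],[.584,-.2268,.053]]))
# bay positions in side view
C=np.array([.596,-.227]);th=np.radians(7.2);R=np.array([[np.cos(th),-np.sin(th)],[np.sin(th),np.cos(th)]])
for cy,w in((0,.05),(-.076,.084)):
    h=.05 if cy==0 else .066
    P=np.array([[-w/2,cy-h/2],[w/2,cy-h/2],[w/2,cy+h/2],[-w/2,cy+h/2]])@R.T+C
    print(w2p('side',np.c_[P,np.full(4,.0055)]).round(1).tolist())
```

```text
[[297.37895698 160.07999653]
 [297.18381985 161.88791557]
 [295.30897165 161.29489908]
 [298.16512497 163.28744345]]
[[303.7, 170.7], [297.7, 164.2], [288.7, 167.8], [294.6, 174.4]]
[[320.8, 166.8], [310.5, 156.3], [298.9, 160.8], [309.1, 171.6]]
```

Call:
play_rows(fingers=[255,255,255,255,255,255,255,255,255], linear=[[0,1,5],[-0.5,2,15],[-0.5,2,25],[-0.5,2,33],[-0.5,2,39],[-0.5,2,43],[-0.5,2,45.5],[-0.5,2,46.5],[-0.5,2,46.5]], rot=[[0,0,0],[0,0,0],[0,0,0],[0,0,0],[0,0,0],[0,0,0],[0,0,0],[0,0,0],[0,0,0]])

```text
time_s: 19.35
position: [0.5981, -0.2272, -0.0165]
tcp_rot: [[-0.12, 0.993, 0.0], [0.993, 0.12, -0.0], [-0.0, 0.0, -1.0]]
force: [-0.5, -0.8, -0.5]
opening: 0.224
```

Run:
```python
from h import *
plan(.596,-.227,-.019,7.2)
im=capture('side')[:,:,::-1];crop('s',(255*(im/255.)**.6).astype(np.uint8),265,120,70,70,9,'pics/s18.png')
```

```text
t 19.35 pos [ 0.5981 -0.2272 -0.0165] yaw 6.92 f [-0.5 -0.8 -0.5] open 0.224 j [-31.  46.  87.  -0.  46. -38.]
linear [ 0.4 -2.1  2.5] rot [ 0.01  0.01 -0.28] alt rot z 179.7
```

View pics/s18.png

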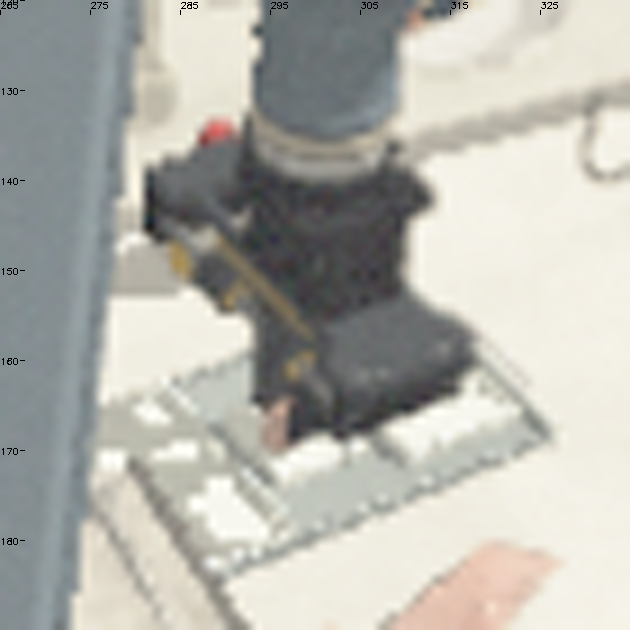

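Call:
play_rows(fingers=[255,255,255,220,190,160,140,140,140], linear=[[0,-1,1],[0,-2,2],[0,-2,3],[0,-2,3],[0,-2,3],[0,-2,3],[0,-2,3],[0,-2,3],[0,-2,3]], rot=[[0,0,0],[0,0,0],[0,0,0],[0,0,0],[0,0,0],[0,0,0],[0,0,0],[0,0,0],[0,0,0]])

```text
time_s: 20.3
position: [0.5961, -0.2274, -0.0196]
tcp_rot: [[-0.12, 0.993, 0.0], [0.993, 0.12, -0.0], [-0.0, 0.0, -1.0]]
force: [1.3, 0.0, -0.5]
opening: 0.436
```

Call:
play_rows(fingers=[140,140,140,100,60,0,0], linear=[[0,0,-10],[0,0,-30],[0,0,-60],[0,0,-90],[0,0,-110],[0,0,-120],[0,0,-120]], rot=[[0,0,0],[0,0,0],[0,0,0],[0,0,0],[0,0,0],[0,0,0],[0,0,0]])

```text
time_s: 21.0
position: [0.5971, -0.228, 0.1025]
tcp_rot: [[-0.12, 0.993, 0.003], [0.993, 0.12, -0.002], [-0.002, 0.003, -1.0]]
force: [-0.1, -0.1, -0.3]
opening: 0.73
```

Run:
```python
from h import *
plan(.441,-.167,.08,28)
plan(.455,-.258,.08,22)
im=capture('side')[:,:,::-1];crop('s',(255*(im/255.)**.6).astype(np.uint8),260,120,90,90,7,'pics/s19.png')
```

```text
t 21.0 pos [ 0.5971 -0.228   0.1025] yaw 6.92 f [-0.1 -0.1 -0.3] open 0.73 j [-31.  37.  84.   0.  59. -38.]
linear [  79.4 -147.7   21.9] rot [  0.15   0.17 -21.08] alt rot z 158.9
t 21.0 pos [ 0.5971 -0.228   0.1025] yaw 6.92 f [-0.1 -0.1 -0.3] open 0.73 j [-31.  37.  84.   0.  59. -38.]
linear [ -12.6 -144.8   22.1] rot [  0.16   0.16 -15.08] alt rot z 164.9
```

View pics/s19.png

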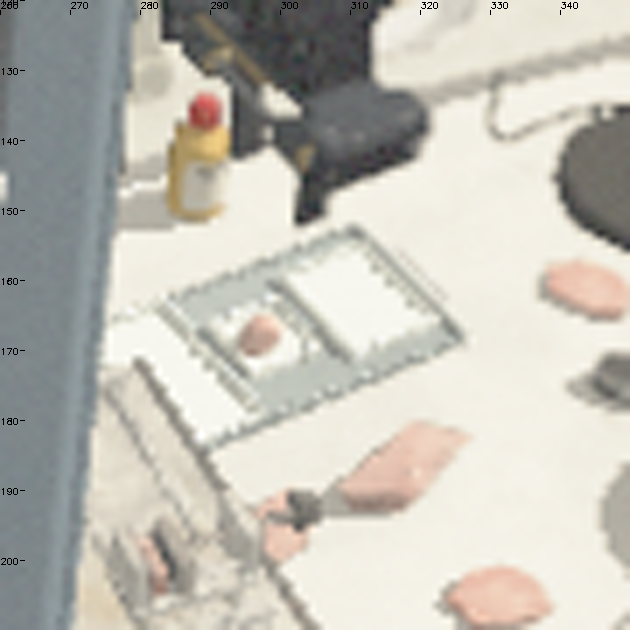

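Call:
play_rows(fingers=[0,0,0,0,0,0,0,0], linear=[[-4,-40,0],[-8,-80,0],[-12,-120,0],[-13,-145,0],[-13,-145,20],[-13,-145,40],[-13,-145,50],[-13,-145,50]], rot=[[0,0,-4],[0,0,-8],[0,0,-12],[0,0,-16],[0,0,-16],[0,0,-16],[0,0,-16],[0,0,-16]])

```text
time_s: 21.85
position: [0.4521, -0.2565, 0.0483]
tcp_rot: [[-0.389, 0.921, -0.004], [0.921, 0.389, 0.004], [0.005, -0.002, -1.0]]
force: [-0.3, 1.1, 0.6]
opening: 1.0
```

Run:
```python
from h import *
plan(.4555,-.258,-.027,23)
im=capture('side')[:,:,::-1];crop('s',(255*(im/255.)**.6).astype(np.uint8),270,120,90,90,7,'pics/s20.png')
s=bot.read_state();p=s['position']+[0,0,.036];Y=s['tcp_rot'][:,1]
print(w2p('side',[p,p+.0435*Y,p-.0435*Y,p*[1,1,0],(p+.0435*Y)*[1,1,0],(p-.0435*Y)*[1,1,0]]))
```

```text
t 21.85 pos [ 0.4521 -0.2565  0.0483] yaw 22.91 f [-0.3  1.1  0.6] open 1.0 j [-42.  35. 104.   0.  42. -65.]
linear [-3.1  2.7 75.3] rot [-0.13 -0.28 -0.09] alt rot z 179.9
[[318.87854815 175.44064312]
 [310.94141705 170.38211167]
 [327.01537439 180.63314636]
 [316.49727199 189.24167491]
 [308.89180435 184.1936551 ]
 [324.28547492 194.41578252]]
```

View pics/s20.png

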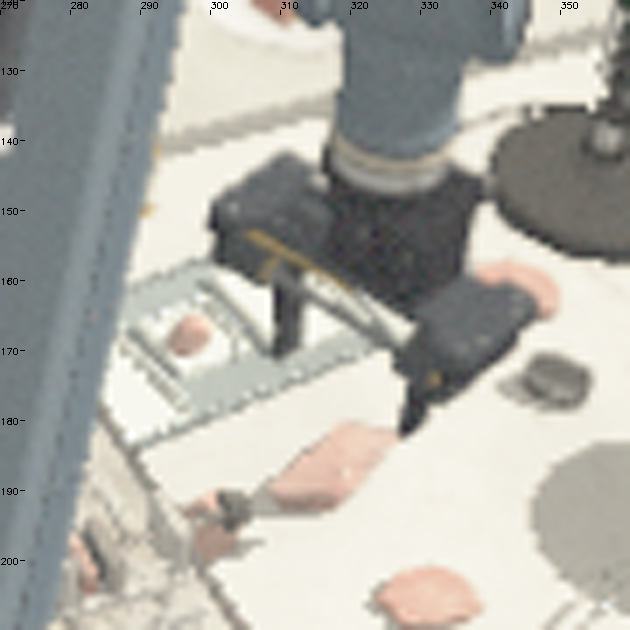

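Call:
play_rows(fingers=[0,0,0,0,0,0,0,0,0], linear=[[-2,1,15],[-2,2,30],[-2,2,42],[-2,2,52],[-2,2,60],[-2,2,67],[-2,2,72],[-2,2,74],[-2,2,74]], rot=[[0,0,0],[0,0,0],[0,0,0],[0,0,0],[0,0,0],[0,0,0],[0,0,0],[0,0,0],[0,0,0]])

```text
time_s: 22.8
position: [0.4562, -0.2588, -0.0237]
tcp_rot: [[-0.389, 0.921, -0.0], [0.921, 0.389, 0.0], [0.0, -0.0, -1.0]]
force: [0.3, 0.1, -0.9]
opening: 0.999
```

Run:
```python
from h import *
plan(.4555,-.258,-.027,23)
im=capture('side')[:,:,::-1];crop('s',(255*(im/255.)**.6).astype(np.uint8),285,140,60,60,10,'pics/s21.png')
```

```text
t 22.8 pos [ 0.4562 -0.2588 -0.0237] yaw 22.91 f [ 0.3  0.1 -0.9] open 0.999 j [-42.  42. 105.   0.  33. -65.]
linear [ 1.  -0.4  3.3] rot [-0.   -0.01 -0.09] alt rot z 179.9
```

View pics/s21.png

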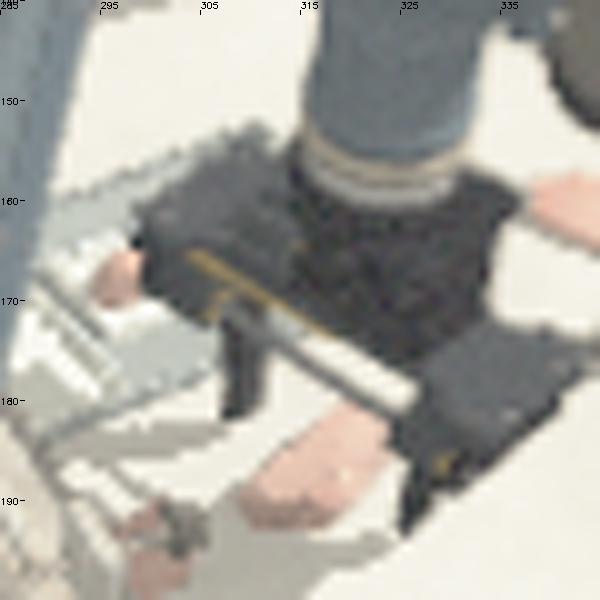

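Call:
play_rows(fingers=[0,0,60,120,180,255,255,255,255,255,255,255,255,255], linear=[[0.5,0,2],[0.5,0,3.5],[0.5,0,3.5],[0.5,0,3.5],[0.5,0,3.5],[0.5,0,3.5],[0.5,0,3.5],[0.5,0,3.5],[0.5,0,3.5],[0.5,0,3.5],[0.5,0,3.5],[0.5,0,3.5],[0.5,0,3.5],[0.5,0,3.5]], rot=[[0,0,0],[0,0,0],[0,0,0],[0,0,0],[0,0,0],[0,0,0],[0,0,0],[0,0,0],[0,0,0],[0,0,0],[0,0,0],[0,0,0],[0,0,0],[0,0,0]])

```text
time_s: 24.25
position: [0.4561, -0.2584, -0.027]
tcp_rot: [[-0.389, 0.921, -0.0], [0.921, 0.389, -0.0], [-0.0, -0.0, -1.0]]
force: [-1.0, 0.5, 0.9]
opening: 0.479
```

Call:
play_rows(fingers=[255,255,255,255,255,255,255,255], linear=[[0,0,-2],[0,0,-6],[0,0,-14],[0,0,-25],[0,0,-38],[0,0,-50],[0,0,-55],[0,0,-55]], rot=[[0,0,0],[0,0,0],[0,0,0],[0,0,0],[0,0,0],[0,0,0],[0,0,0],[0,0,0]])

```text
time_s: 25.05
position: [0.4567, -0.2589, 0.0293]
tcp_rot: [[-0.389, 0.921, 0.002], [0.921, 0.389, -0.002], [-0.002, 0.001, -1.0]]
force: [0.1, -0.3, -2.2]
opening: 0.48
```

Run:
```python
from h import *
plan(.587,-.151,.05,97.2)
im=capture('side')[:,:,::-1];crop('s',(255*(im/255.)**.6).astype(np.uint8),285,120,60,80,8,'pics/s22.png')
```

```text
t 25.05 pos [ 0.4567 -0.2589  0.0293] yaw 22.92 f [ 0.1 -0.3 -2.2] open 0.48 j [-42.  37. 104.   0.  39. -65.]
linear [ 48.6 162.  -20.6] rot [-3.000e-02  1.600e-01 -7.428e+01] alt rot z 105.7
```

View pics/s22.png

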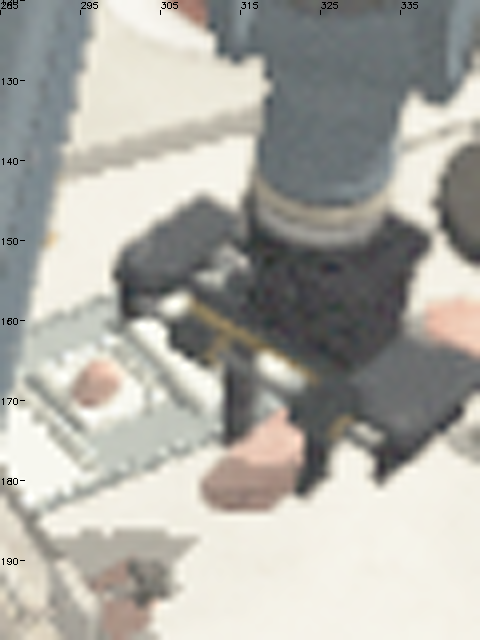

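Call:
play_rows(fingers=[255,255,255,255,255,255,255,255,255,255,255,255,255,255], linear=[[0,10,-10],[-4,30,-25],[-9,55,-35],[-14,80,-40],[-19,105,-40],[-24,125,-40],[-24,134,-40],[-10,140,-40],[10,148,-40],[30,156,-40],[42,161,-40],[48,164,-40],[48,164,-40],[48,164,-40]], rot=[[0,0,-5],[0,0,-11],[0,0,-17],[0,0,-23],[0,0,-29],[0,0,-35],[0,0,-41],[0,0,-47],[0,0,-53],[0,0,-59],[0,0,-65],[0,0,-70],[0,0,-72],[0,0,-72]])

```text
time_s: 26.5
position: [0.5877, -0.1495, 0.067]
tcp_rot: [[-0.996, -0.086, -0.002], [-0.086, 0.996, 0.001], [0.002, 0.001, -1.0]]
force: [0.7, -1.3, -2.3]
opening: 0.477
```

Run:
```python
from h import *
plan(.589,-.151,-.021,95)
im=capture('side')[:,:,::-1];crop('s',(255*(im/255.)**.6).astype(np.uint8),240,100,100,90,7,'pics/s23.png')
im=capture('top')[:,:,::-1];crop('s',im,220,90,130,100,6,'pics/t23.png')
```

```text
t 26.5 pos [ 0.5877 -0.1495  0.067 ] yaw 94.95 f [ 0.7 -1.3 -2.3] open 0.477 j [ -25.   38.   90.   -0.   52. -120.]
linear [-1.3 -1.7 88. ] rot [ 0.06 -0.11 -0.05] alt rot z 179.9
```

View pics/s23.png

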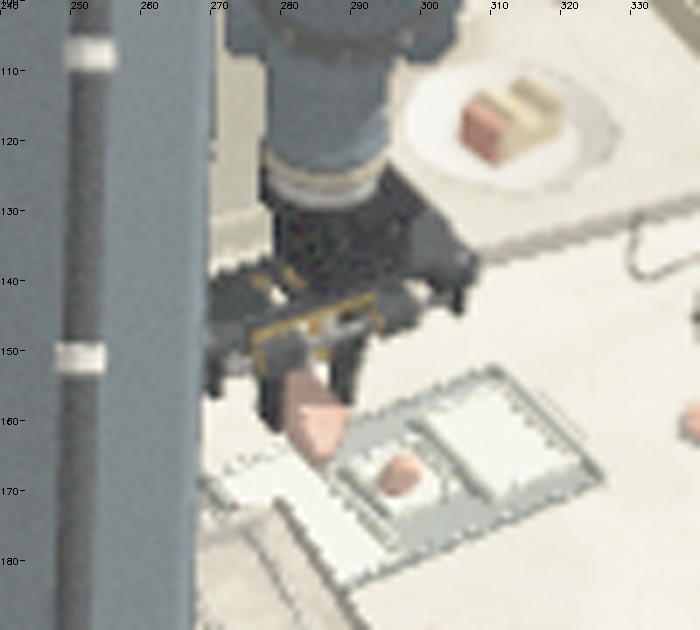

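View pics/t23.png

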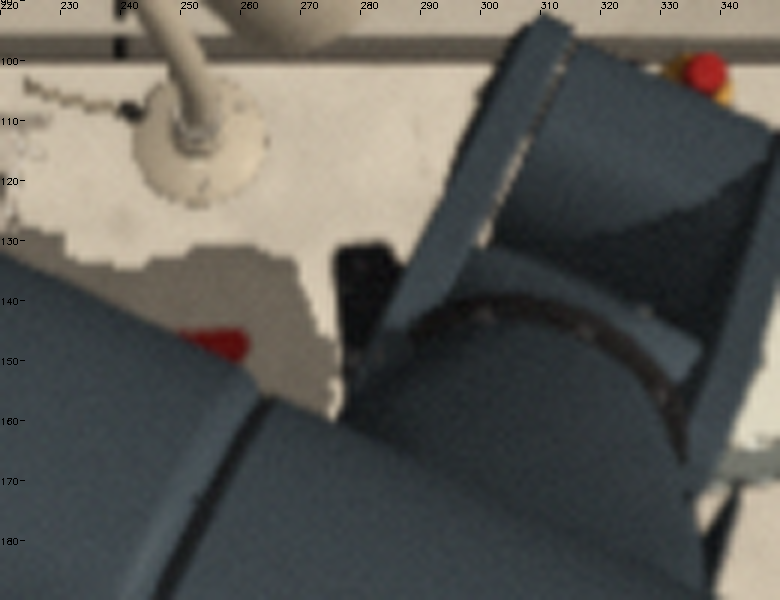

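Run:
```python
from h import *
s=bot.read_state();p=s['position']+[0,0,.036-.009];X=-s['tcp_rot'][:,0];Y=s['tcp_rot'][:,1]
Z=np.array([0,0,1.])
for a in(-.049,0,.049):
  print(a,w2p('side',[p+a*X,p+a*X+.022*Y,p+a*X-.022*Y,p+a*X+.027*Z]).round(1).tolist())
im=capture('side')[:,:,::-1];crop('s',(255*(im/255.)**.5).astype(np.uint8),270,135,35,40,18,'pics/s24.png')
```

```text
-0.049 [[288.4, 167.1], [283.9, 168.6], [292.8, 165.5], [288.8, 162.4]]
0 [[282.8, 160.2], [278.4, 161.7], [287.1, 158.7], [283.1, 155.5]]
0.049 [[277.3, 153.6], [273.0, 155.0], [281.7, 152.1], [277.6, 148.9]]
```

View pics/s24.png

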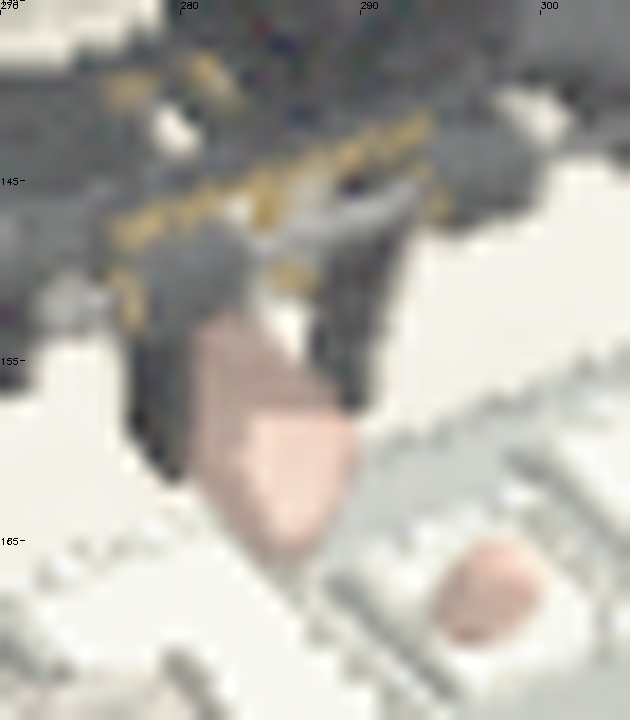

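Call:
play_rows(fingers=[255,255,255,255,255,255,255,255,255,255,255,255], linear=[[-1,-1,8],[-1,-1.5,20],[-1,-1.5,32],[-1,-1.5,44],[-1,-1.5,55],[-1,-1.5,64],[-1,-1.5,71],[-1,-1.5,77],[-1,-1.5,81],[-1,-1.5,84],[-1,-1.5,85],[-1,-1.5,85]], rot=[[0,0,0],[0,0,0],[0,0,0],[0,0,0],[0,0,0],[0,0,0],[0,0,0],[0,0,0],[0,0,0],[0,0,0],[0,0,0],[0,0,0]])

```text
time_s: 27.85
position: [0.5897, -0.1517, -0.0169]
tcp_rot: [[-0.996, -0.086, 0.0], [-0.086, 0.996, -0.0], [-0.0, -0.0, -1.0]]
force: [-1.2, 0.1, -2.2]
opening: 0.479
```

Run:
```python
from h import *
plan(.589,-.151,-.021,95)
im=capture('side')[:,:,::-1];crop('s',(255*(im/255.)**.5).astype(np.uint8),262,140,50,50,12,'pics/s25.png')
```

```text
t 27.85 pos [ 0.5897 -0.1517 -0.0169] yaw 94.92 f [-1.2  0.1 -2.2] open 0.479 j [ -25.   45.   92.    0.   43. -120.]
linear [0.6 0.8 4.1] rot [-0.01  0.02 -0.08] alt rot z 179.9
```

View pics/s25.png

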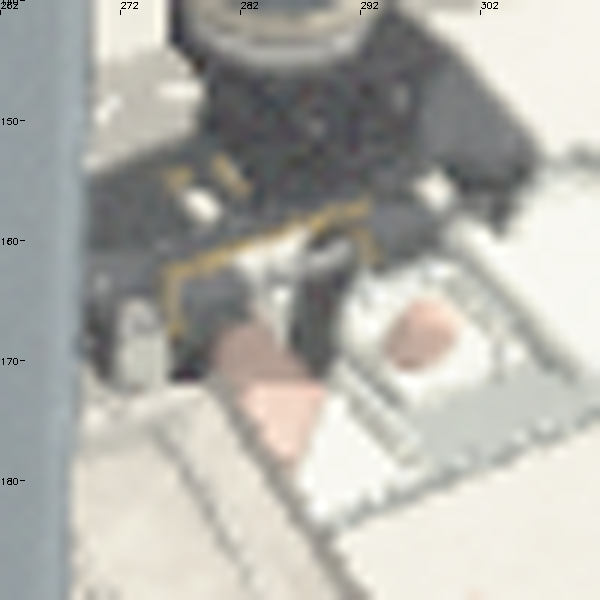

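Run:
```python
from h import *
C=np.array([.596,-.227]);th=np.radians(7.2);R=np.array([[np.cos(th),-np.sin(th)],[np.sin(th),np.cos(th)]])
cy=.076;w,h=.118,.066
P=np.array([[-w/2,cy-h/2],[w/2,cy-h/2],[w/2,cy+h/2],[-w/2,cy+h/2]])@R.T+C
print('floor',w2p('side',np.c_[P,np.full(4,.0055)]).round(1).tolist());print('rim',w2p('side',np.c_[P,np.full(4,.012)]).round(1).tolist())
for uv in [(285.5,179.3),(282,174),(289,172)]:
  for z in (.0095,.0225):
    q=p2w('side',[uv],z)[0,:2];print(uv,z,(R.T@(q-C)-[0,cy])*1000)
```

```text
floor [[295.4, 180.4], [281.5, 164.6], [269.3, 169.4], [282.9, 185.6]]
rim [[295.5, 179.4], [281.6, 163.6], [269.4, 168.4], [282.9, 184.5]]
(285.5, 179.3) 0.0095 [-34.88982758   4.44635708]
(285.5, 179.3) 0.0225 [-45.47867942  11.97265314]
(282, 174) 0.0095 [1.53275223 0.3185519 ]
(282, 174) 0.0225 [-9.45704812  7.89028783]
(289, 172) 0.0095 [ -2.849716   -34.49547507]
(289, 172) 0.0225 [-13.79127309 -26.54049797]
```

Call:
play_rows(fingers=[255,255,255,255,200,160,130,110,95,95,95], linear=[[0.5,0.5,1.5],[0.5,0.5,3],[0.5,0.5,4],[0.5,0.5,4.5],[0.5,0.5,4.5],[0.5,0.5,4.5],[0.5,0.5,4.5],[0.5,0.5,4.5],[0.5,0.5,4.5],[0.5,0.5,4.5],[0.5,0.5,4.5]], rot=[[0,0,0],[0,0,0],[0,0,0],[0,0,0],[0,0,0],[0,0,0],[0,0,0],[0,0,0],[0,0,0],[0,0,0],[0,0,0]])

```text
time_s: 29.0
position: [0.5893, -0.1514, -0.0213]
tcp_rot: [[-0.996, -0.086, 0.001], [-0.086, 0.996, -0.0], [-0.001, -0.0, -1.0]]
force: [0.2, -0.2, -0.2]
opening: 0.62
```

Call:
play_rows(fingers=[95,95,95,95,60,20,0,0], linear=[[0,0,-5],[0,0,-15],[0,0,-35],[0,0,-60],[0,0,-85],[0,0,-105],[0,0,-110],[0,0,-110]], rot=[[0,0,0],[0,0,0],[0,0,0],[0,0,0],[0,0,0],[0,0,0],[0,0,0],[0,0,0]])

```text
time_s: 29.8
position: [0.5897, -0.1515, 0.0898]
tcp_rot: [[-0.996, -0.086, 0.002], [-0.086, 0.996, -0.001], [-0.002, -0.001, -1.0]]
force: [0.3, -0.2, -1.0]
opening: 0.907
```

Run:
```python
from h import *
plan(.441,-.168,.08,29)
im=capture('side')[:,:,::-1];crop('s',(255*(im/255.)**.6).astype(np.uint8),255,130,80,80,8,'pics/s26.png')
```

```text
t 29.8 pos [ 0.5897 -0.1515  0.0898] yaw 94.92 f [ 0.3 -0.2 -1. ] open 0.907 j [ -25.   36.   89.   -0.   55. -120.]
linear [149.6  -3.7   9.5] rot [1.000e-02 1.600e-01 6.592e+01] alt rot z -114.1
```

View pics/s26.png

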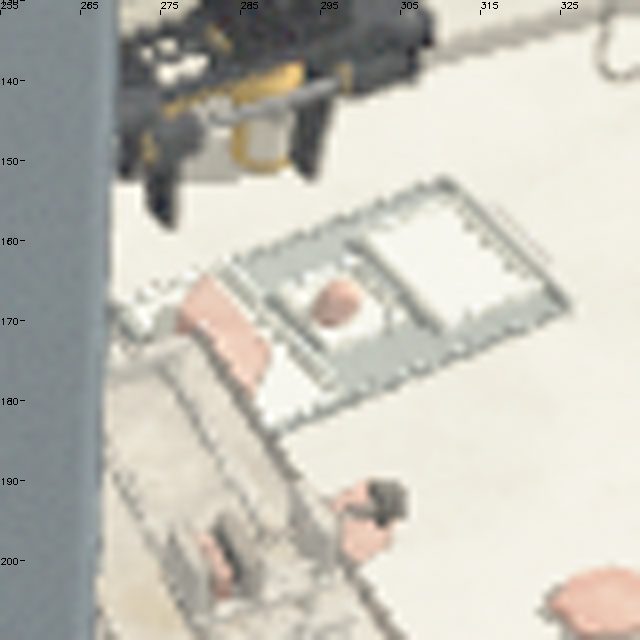

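Run:
```python
from h import *
for z in (0,.03,.06,.08,.1,.12):
    print(z,p2w('top',[(289.5,174.5),(286,174.5),(289,210)],z)[:,:2].round(3).tolist(),p2w('side',[(278,171.5),(300,201)],z)[:,:2].round(3).tolist())
im=cv2.imread('pics/top0raw.png');crop('',im,225,165,90,95,8,'pics/saw.png')
im=capture('side')[:,:,::-1];crop('s',(255*(im/255.)**.6).astype(np.uint8),215,160,110,85,7,'pics/saws.png')
```

```text
0 [[0.527, -0.11], [0.527, -0.099], [0.41, -0.108]] [[0.618, -0.145], [0.418, -0.159]]
0.03 [[0.523, -0.107], [0.523, -0.096], [0.409, -0.106]] [[0.591, -0.131], [0.395, -0.144]]
0.06 [[0.518, -0.105], [0.518, -0.094], [0.408, -0.103]] [[0.563, -0.118], [0.372, -0.13]]
0.08 [[0.515, -0.103], [0.515, -0.092], [0.407, -0.101]] [[0.544, -0.108], [0.357, -0.121]]
0.1 [[0.513, -0.101], [0.512, -0.091], [0.406, -0.099]] [[0.525, -0.099], [0.342, -0.111]]
0.12 [[0.51, -0.099], [0.51, -0.089], [0.405, -0.098]] [[0.507, -0.09], [0.327, -0.102]]
```

View pics/saw.png

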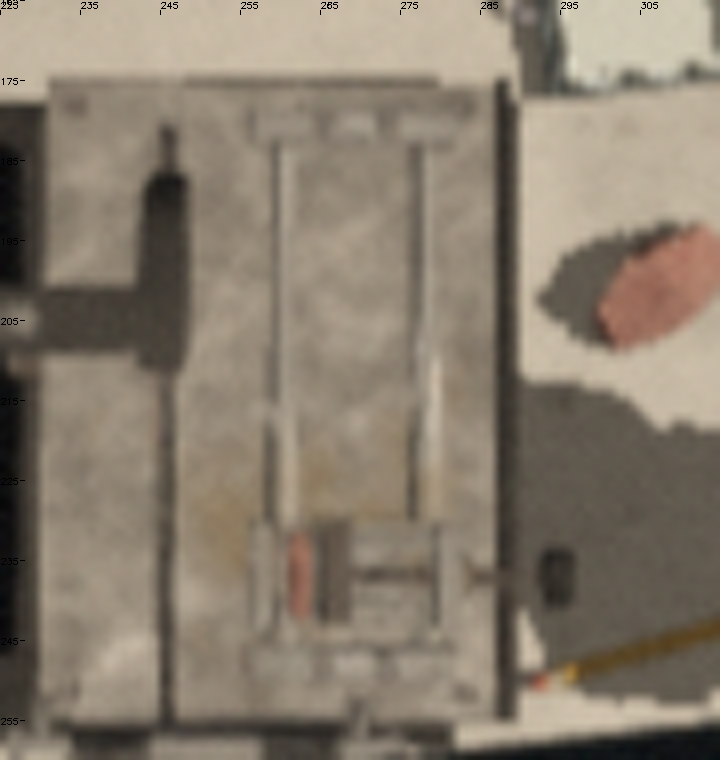

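View pics/saws.png

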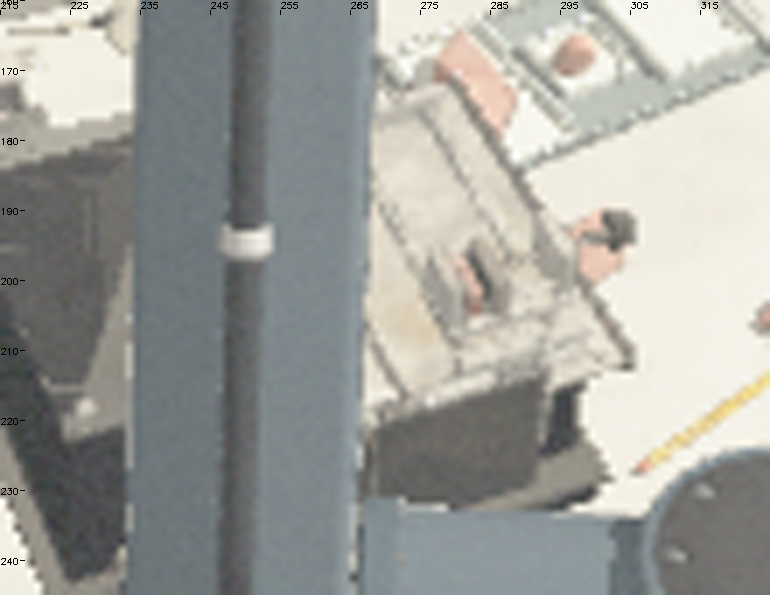

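Call:
play_rows(fingers=[0,0,0,0,0,0,0,0,0,0,0], linear=[[10,-5,-10],[30,-11,-10],[50,-11,-10],[70,-11,-10],[90,-11,-10],[110,-11,-10],[130,-11,-10],[144,-11,-10],[144,-11,-10],[144,-11,-10],[144,-11,-10]], rot=[[0,0,8],[0,0,16],[0,0,24],[0,0,32],[0,0,40],[0,0,48],[0,0,56],[0,0,64],[0,0,71],[0,0,71],[0,0,71]])

```text
time_s: 31.0
position: [0.4463, -0.1744, 0.0978]
tcp_rot: [[-0.408, 0.913, -0.001], [0.913, 0.408, 0.001], [0.001, -0.001, -1.0]]
force: [0.1, 0.4, 0.3]
opening: 1.003
```

Run:
```python
from h import *
plan(.447,-.175,-.027,24)
im=capture('side')[:,:,::-1];crop('s',(255*(im/255.)**.6).astype(np.uint8),270,130,80,80,8,'pics/s27.png')
im=capture('top')[:,:,::-1];crop('s',(255*(im/255.)**.6).astype(np.uint8),270,130,110,90,7,'pics/t27.png')
```

```text
t 31.0 pos [ 0.4463 -0.1744  0.0978] yaw 24.06 f [0.1 0.4 0.3] open 1.003 j [-35.  27. 108.   0.  45. -59.]
linear [ -1.    0.5 124.8] rot [-0.04 -0.06  0.06] alt rot z -179.9
```

View pics/s27.png

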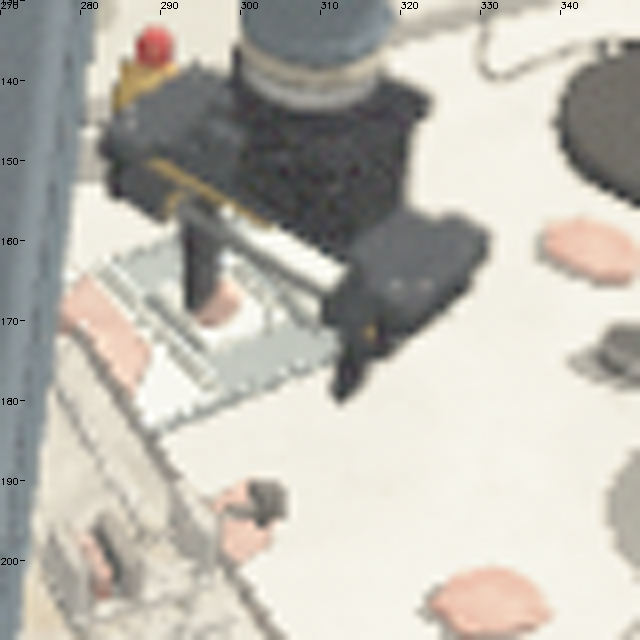

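View pics/t27.png

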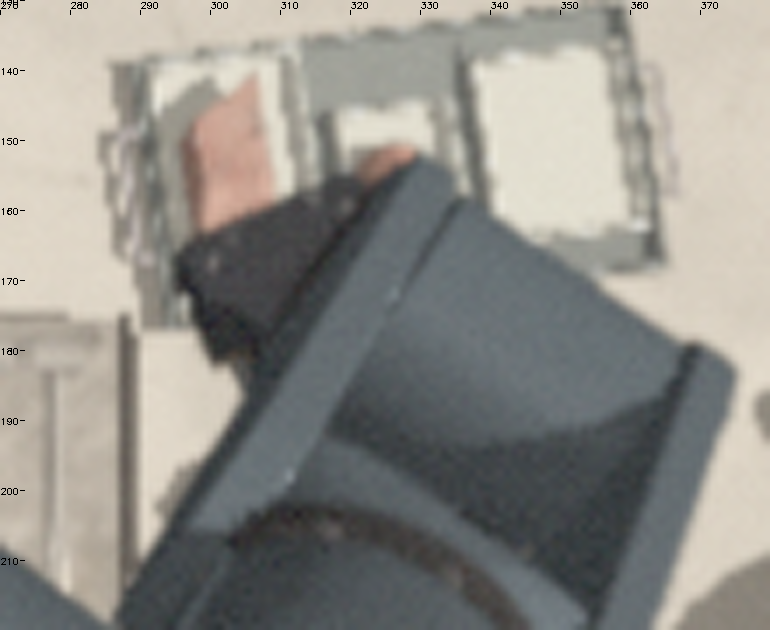

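Call:
play_rows(fingers=[0,0,0,0,0,0,0,0,0,0,0,0], linear=[[-1,0.5,20],[-1,0.5,40],[-1,0.5,60],[-1,0.5,75],[-1,0.5,88],[-1,0.5,100],[-1,0.5,110],[-1,0.5,117],[-1,0.5,122],[-1,0.5,125],[-1,0.5,125],[-1,0.5,125]], rot=[[0,0,0],[0,0,0],[0,0,0],[0,0,0],[0,0,0],[0,0,0],[0,0,0],[0,0,0],[0,0,0],[0,0,0],[0,0,0],[0,0,0]])

```text
time_s: 32.3
position: [0.4476, -0.1754, -0.0263]
tcp_rot: [[-0.405, 0.914, 0.001], [0.914, 0.405, -0.0], [-0.001, 0.0, -1.0]]
force: [0.2, 0.0, -0.0]
opening: 1.001
```

Run:
```python
from h import *
plan(.447,-.175,-.027,24)
im=capture('side')[:,:,::-1];crop('s',(255*(im/255.)**.6).astype(np.uint8),270,150,70,60,9,'pics/s28.png')
```

```text
t 32.3 pos [ 0.4476 -0.1754 -0.0263] yaw 23.92 f [ 0.2  0.  -0. ] open 1.001 j [-35.  41. 111.   0.  27. -59.]
linear [ 0.6 -0.4  0.7] rot [ 0.02  0.03 -0.08] alt rot z 179.9
```

View pics/s28.png

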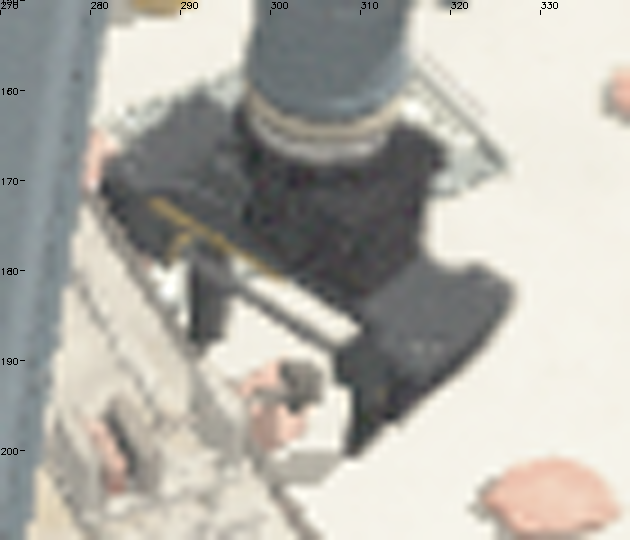

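Call:
play_rows(fingers=[40,80,120,160,200,255,255,255,255,255,255,255,255], linear=[[0,0,0.5],[0,0,0.5],[0,0,0.5],[0,0,0.5],[0,0,0.5],[0,0,0.5],[0,0,0.5],[0,0,0.5],[0,0,0.5],[0,0,0.5],[0,0,0.5],[0,0,0.5],[0,0,0.5]], rot=[[0,0,0],[0,0,0],[0,0,0],[0,0,0],[0,0,0],[0,0,0],[0,0,0],[0,0,0],[0,0,0],[0,0,0],[0,0,0],[0,0,0],[0,0,0]])

```text
time_s: 33.65
position: [0.4473, -0.1751, -0.0271]
tcp_rot: [[-0.405, 0.914, -0.0], [0.914, 0.405, 0.0], [0.0, -0.0, -1.0]]
force: [-0.2, -0.7, -0.4]
opening: 0.403
```

Call:
play_rows(fingers=[255,255,255,255,255,255,255,255], linear=[[0,0,-2],[0,0,-6],[0,0,-14],[0,0,-25],[0,0,-40],[0,0,-55],[0,0,-65],[0,0,-65]], rot=[[0,0,0],[0,0,0],[0,0,0],[0,0,0],[0,0,0],[0,0,0],[0,0,0],[0,0,0]])

```text
time_s: 34.45
position: [0.4484, -0.1759, 0.0397]
tcp_rot: [[-0.405, 0.914, 0.003], [0.914, 0.406, -0.002], [-0.003, 0.002, -1.0]]
force: [0.4, -0.5, -1.3]
opening: 0.407
```

Run:
```python
from h import *
plan(.6055,-.3024,.05,97.2)
im=capture('side')[:,:,::-1];crop('s',(255*(im/255.)**.6).astype(np.uint8),275,140,60,60,10,'pics/s29.png')
```

```text
t 34.45 pos [ 0.4484 -0.1759  0.0397] yaw 23.92 f [ 0.4 -0.5 -1.3] open 0.407 j [-35.  34. 110.   0.  36. -59.]
linear [-179.4   92.3   -9.5] rot [-2.000e-02  2.300e-01 -7.328e+01] alt rot z 106.7
```

View pics/s29.png

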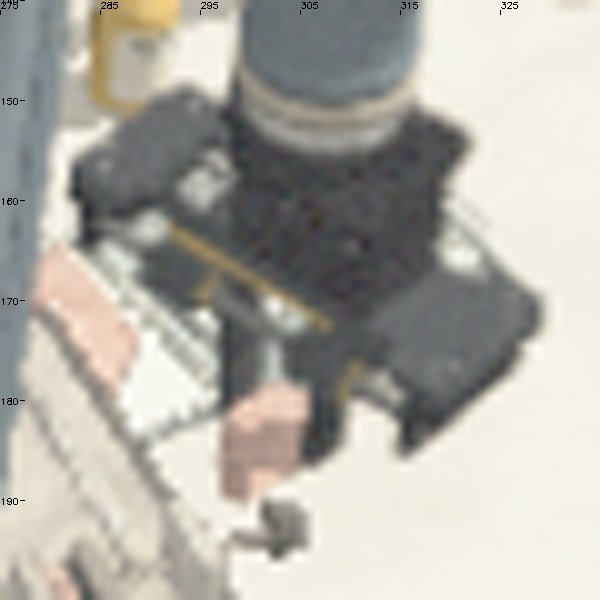

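Call:
play_rows(fingers=[255,255,255,255,255,255,255,255,255,255,255,255,255,255], linear=[[-10,5,-10],[-27,15,-25],[-45,25,-35],[-63,35,-40],[-81,45,-40],[-99,55,-40],[-117,65,-40],[-135,75,-40],[-153,85,-40],[-170,95,-40],[-180,100,-40],[-182,102,-40],[-182,102,-40],[-182,102,-40]], rot=[[0,0,-5],[0,0,-11],[0,0,-17],[0,0,-23],[0,0,-29],[0,0,-35],[0,0,-41],[0,0,-47],[0,0,-53],[0,0,-59],[0,0,-65],[0,0,-70],[0,0,-73],[0,0,-73]])

```text
time_s: 35.9
position: [0.6136, -0.2997, 0.0764]
tcp_rot: [[-0.993, -0.12, -0.002], [-0.12, 0.993, 0.002], [0.002, 0.002, -1.0]]
force: [-0.8, 0.0, -2.2]
opening: 0.403
```

Run:
```python
from h import *
plan(.615,-.301,-.021,97.2)
im=capture('side')[:,:,::-1];crop('s',(255*(im/255.)**.5).astype(np.uint8),280,115,60,65,11,'pics/s30.png')
s=bot.read_state();p=s['position']+[0,0,.036-.009];X=-s['tcp_rot'][:,0];Y=s['tcp_rot'][:,1]
for a in(-.042,-.01,.022):
  print(a,w2p('side',[p+a*X,p+a*X+.018*Y,p+a*X-.018*Y,p+a*X+[0,0,.024]]).round(1).tolist())
```

```text
t 35.9 pos [ 0.6136 -0.2997  0.0764] yaw 96.9 f [-0.8  0.  -2.2] open 0.403 j [ -35.   42.   78.    0.   60. -132.]
linear [-1.4 -1.6 97.4] rot [ 0.11 -0.11 -0.3 ] alt rot z 179.7
-0.042 [[316.1, 152.2], [312.7, 153.5], [319.4, 150.9], [316.7, 148.1]]
-0.01 [[312.0, 148.1], [308.6, 149.3], [315.2, 146.8], [312.5, 143.9]]
0.022 [[307.9, 144.0], [304.6, 145.3], [311.2, 142.8], [308.5, 139.9]]
```

View pics/s30.png

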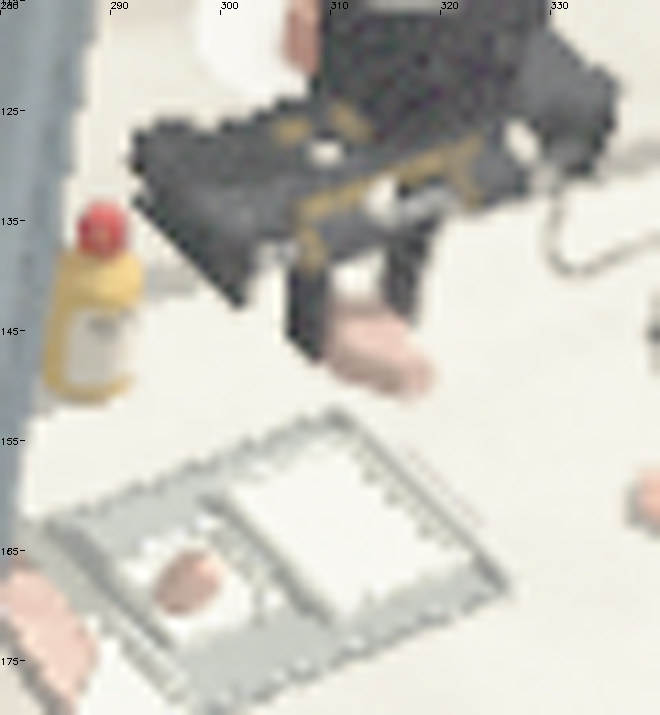

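Call:
play_rows(fingers=[255,255,255,255,255,255,255,255,255,255,255,255,255], linear=[[0,-0.5,8],[0,-1,20],[0,-1,34],[0,-1,48],[0,-1,60],[0,-1,70],[0,-1,78],[0,-1,84],[0,-1,89],[0,-1,92],[0,-1,94],[0,-1,94],[0,-1,94]], rot=[[0,0,0],[0,0,0],[0,0,0],[0,0,0],[0,0,0],[0,0,0],[0,0,0],[0,0,0],[0,0,0],[0,0,0],[0,0,0],[0,0,0],[0,0,0]])

```text
time_s: 37.25
position: [0.6147, -0.3014, -0.0157]
tcp_rot: [[-0.993, -0.121, 0.0], [-0.121, 0.993, -0.0], [-0.0, -0.0, -1.0]]
force: [0.3, 0.5, -2.1]
opening: 0.402
```

Run:
```python
from h import *
plan(.614,-.301,-.0215,97.2)
im=capture('side')[:,:,::-1];crop('s',(255*(im/255.)**.5).astype(np.uint8),285,130,50,50,12,'pics/s31.png')
```

```text
t 37.25 pos [ 0.6147 -0.3014 -0.0157] yaw 96.92 f [ 0.3  0.5 -2.1] open 0.402 j [ -35.   49.   80.   -0.   51. -132.]
linear [0.7 0.5 5.8] rot [-0.03  0.02 -0.28] alt rot z 179.7
```

View pics/s31.png

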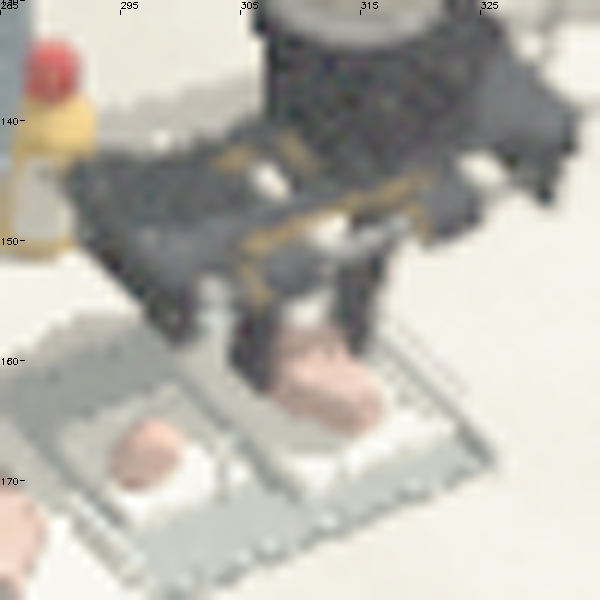

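Run:
```python
from h import *
C=np.array([.596,-.227]);th=np.radians(7.2);R=np.array([[np.cos(th),-np.sin(th)],[np.sin(th),np.cos(th)]])
for uv in [(316,166.2),(313,166.2),(310,164.5),(317.5,165)]:
    q=p2w('side',[uv],.0055)[0,:2];print(uv,(R.T@(q-C)-[0,-.076])*1000)
w,h,cy=.084,.066,-.076
P=np.array([[-w/2,cy-h/2],[w/2,cy-h/2],[w/2,cy+h/2],[-w/2,cy+h/2]])@R.T+C
print('floor',w2p('side',np.c_[P,np.full(4,.0055)]).round(1).tolist())
```

```text
(316, 166.2) [-27.61977681 -15.99991656]
(313, 166.2) [-20.85024371  -3.72040207]
(310, 164.5) [-4.50730248  1.91570963]
(317.5, 165) [-24.3065667  -26.92225296]
floor [[320.8, 166.8], [310.5, 156.3], [298.9, 160.8], [309.1, 171.6]]
```

Call:
play_rows(fingers=[255,255,255,255,255,255,255,255,255], linear=[[0,0,-5],[0,0,-9],[2,0,-9],[5,0,-9],[5,0,-9],[5,0,-4],[5,0,0],[5,0,3],[5,0,3]], rot=[[0,0,0],[0,0,0],[0,0,4],[0,0,8],[0,0,12],[0,0,12],[0,0,12],[0,0,12],[0,0,12]])

```text
time_s: 38.2
position: [0.6091, -0.3015, -0.0199]
tcp_rot: [[-0.996, 0.088, -0.001], [0.088, 0.996, 0.001], [0.001, 0.001, -1.0]]
force: [0.1, 0.6, -1.4]
opening: 0.403
```

Run:
```python
from h import *
plan(.609,-.3015,-.0215,85)
im=capture('side')[:,:,::-1];crop('s',(255*(im/255.)**.5).astype(np.uint8),285,130,50,50,12,'pics/s32.png')
```

```text
t 38.2 pos [ 0.6091 -0.3015 -0.0199] yaw 84.95 f [ 0.1  0.6 -1.4] open 0.403 j [ -36.   49.   81.   -0.   50. -121.]
linear [ 0.1 -0.   1.6] rot [ 0.04 -0.07 -0.05] alt rot z 180.0
```

View pics/s32.png

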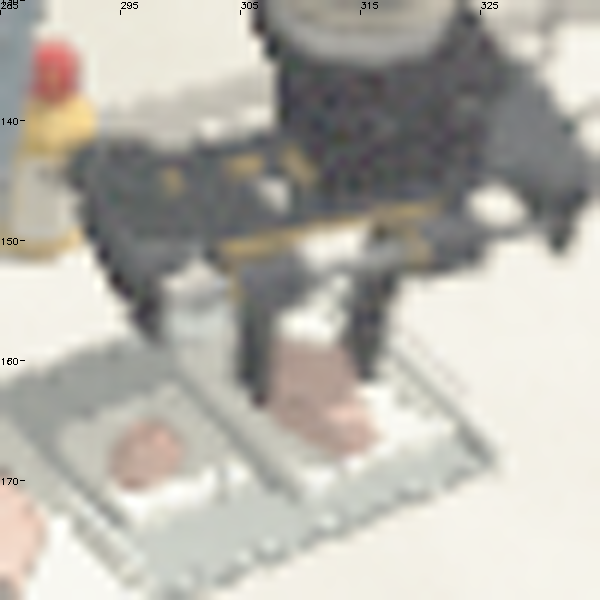

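Call:
play_rows(fingers=[255,255,255,200,170,140,115,115,115], linear=[[0,0,1],[0,0,2],[0,0,2],[0,0,2],[0,0,2],[0,0,2],[0,0,2],[0,0,2],[0,0,2]], rot=[[0,0,0],[0,0,0],[0,0,0],[0,0,0],[0,0,0],[0,0,0],[0,0,0],[0,0,0],[0,0,0]])

```text
time_s: 39.15
position: [0.6098, -0.302, -0.0208]
tcp_rot: [[-0.996, 0.089, 0.0], [0.089, 0.996, -0.0], [-0.0, -0.0, -1.0]]
force: [-0.5, 0.2, 0.4]
opening: 0.536
```

Call:
play_rows(fingers=[115,115,115,115,115,115,115,115,115], linear=[[0,0,-5],[0,0,-15],[0,0,-35],[0,0,-65],[0,0,-100],[0,0,-140],[0,0,-180],[0,0,-200],[0,0,-200]], rot=[[0,0,0],[0,0,0],[0,0,0],[0,0,0],[0,0,0],[0,0,0],[0,0,0],[0,0,0],[0,0,0]])

```text
time_s: 40.05
position: [0.6121, -0.3035, 0.1847]
tcp_rot: [[-0.996, 0.088, 0.008], [0.088, 0.996, -0.006], [-0.009, -0.005, -1.0]]
force: [0.6, 1.0, 0.1]
opening: 0.547
```

Run:
```python
from h import *
plan(.40,-.40,.2,84)
im=capture('side')[:,:,::-1];crop('s',(255*(im/255.)**.6).astype(np.uint8),265,140,70,55,11,'pics/s33.png')
```

```text
t 40.05 pos [ 0.6121 -0.3035  0.1847] yaw 84.93 f [0.6 1.  0.1] open 0.547 j [ -36.   35.   74.   -0.   71. -121.]
linear [ 202.6 -114.9  -16.5] rot [-0.3   0.51  0.93] alt rot z -179.1
```

View pics/s33.png

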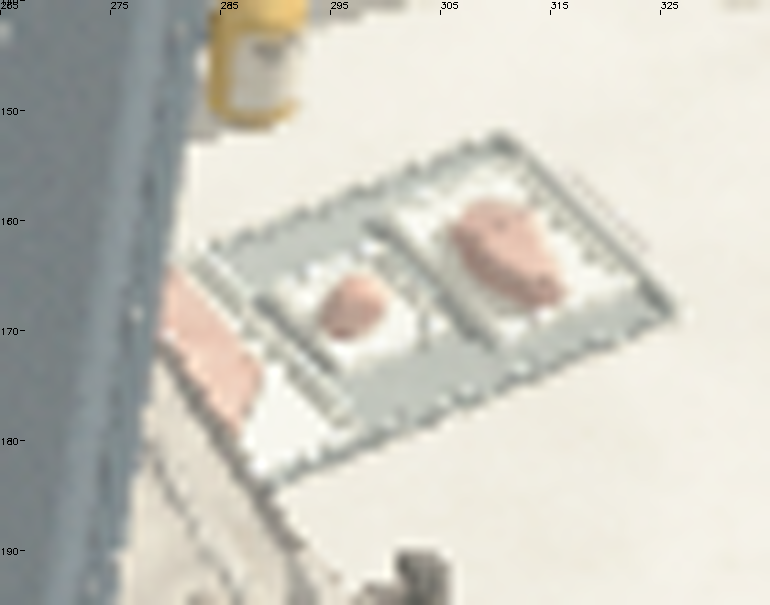

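Call:
play_rows(fingers=[115,115,115,115,115,115,115,115,115,115,115,115,115,115], linear=[[0,0,-30],[30,0,-60],[65,0,-90],[100,0,-120],[135,0,-150],[170,-20,-180],[205,-50,-200],[235,-85,-200],[260,-125,-200],[281,-160,-200],[281,-200,-200],[281,-226,-200],[281,-226,-200],[281,-226,-200]], rot=[[0,0,0],[0,0,0],[0,0,0],[0,0,0],[0,0,0],[0,0,0],[0,0,0],[0,0,0],[0,0,0],[0,0,0],[0,0,0],[0,0,0],[0,0,0],[0,0,0]])

```text
time_s: 41.5
position: [0.3091, -0.5013, 0.3766]
tcp_rot: [[-0.996, 0.089, -0.001], [0.089, 0.996, 0.005], [0.002, 0.005, -1.0]]
force: [-0.5, 0.2, -0.3]
opening: 0.551
```

Run:
```python
from h import *
np.set_printoptions(precision=1,suppress=True)
print(bot.read_state()['position'])
im=capture('top')[:,:,::-1];cv2.imwrite('pics/t34raw.png',im);crop('s',im,280,125,110,75,7,'pics/t34.png')
i2=capture('side')[:,:,::-1];crop('s',i2,265,140,70,70,8,'pics/s34.png')
lab=cv2.cvtColor(im,cv2.COLOR_BGR2LAB)
C=np.array([.596,-.227]);th=np.radians(7.2);R=np.array([[np.cos(th),-np.sin(th)],[np.sin(th),np.cos(th)]])
for nm,(x0,y0,x1,y1),z,cy in [('long',(290,132,314,178),.019,.076),('small',(315,142,336,166),.0165,0),('mid',(337,134,362,168),.0175,-.076),('slA',(382,152,406,178),.004,0),('slB',(322,218,352,242),.004,0)]:
    big=cv2.resize(lab[y0:y1,x0:x1,1],None,fx=8,fy=8,interpolation=cv2.INTER_CUBIC)
    cs,_=cv2.findContours((big>132).astype(np.uint8),0,1);q=max(cs,key=cv2.contourArea).reshape(-1,2)
    w=p2w('top',(q+.5)/8-.5+[x0,y0],z)[:,:2]
    b=((w-C)@R-[0,cy])*1000 if not nm.startswith('sl') else w*1000
    h=cv2.convexHull(b.astype(np.float32));M=cv2.moments(h)
    print(nm,b.min(0),b.max(0),'mid',(b.min(0)+b.max(0))/2,'centroid',M['m10']/M['m00'],M['m01']/M['m00'],cv2.minAreaRect(h))
```

```text
[ 0.3 -0.5  0.4]
long [-43.6 -20.3] [49.5 22.6] mid [3.  1.2] centroid 2.6266175703373866 1.1058505039869557 ((2.9233627319335938, 1.1158084869384766), (92.4316635131836, 42.810813903808594), 1.2970386743545532)
small [-12.  -14.5] [10.3 17.4] mid [-0.8  1.4] centroid -0.9066967347387974 0.3721949376449907 ((-0.23862075805664062, 1.2858858108520508), (31.511993408203125, 21.96493911743164), 83.20380401611328)
mid [-37.5 -17.5] [26.2 22.5] mid [-5.7  2.5] centroid -4.8298935187420255 2.3032893800148386 ((-5.0731964111328125, 3.1629600524902344), (38.891021728515625, 63.80278015136719), 76.19412231445312)
slA [ 530.6 -486.7] [ 593.8 -431.1] mid [ 562.2 -458.9] centroid 563.6989860462492 -459.6451458554399 ((564.6091918945312, -459.2554626464844), (61.06135177612305, 50.62903594970703), 49.50484085083008)
slB [ 320.2 -294.7] [ 369.1 -231.6] mid [ 344.6 -263.1] centroid 344.46747877625864 -264.27416689700107 ((344.8514404296875, -263.15057373046875), (64.01221466064453, 48.04191207885742), 87.22250366210938)
```

View pics/t34.png

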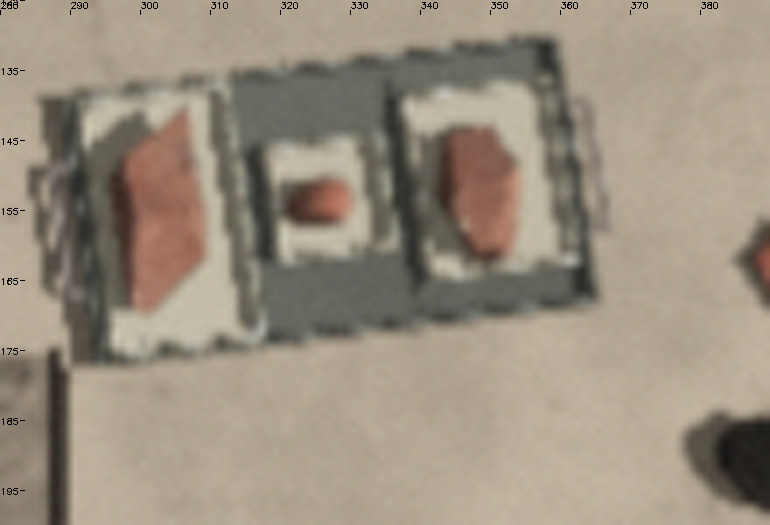

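View pics/s34.png

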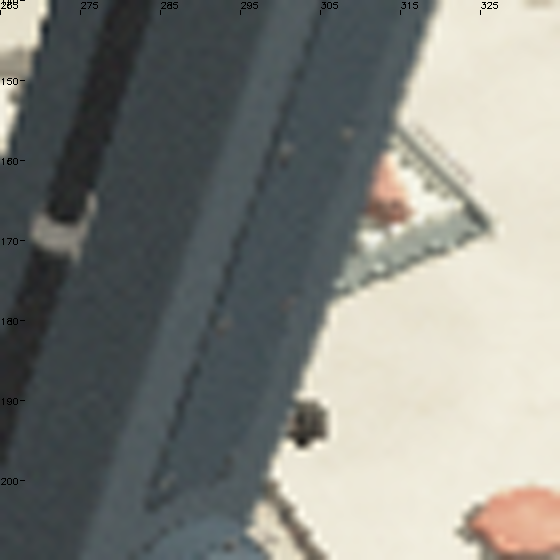

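Run:
```python
from rig import bot
print(bot.read_state()['time_s']);print(bot.hand_in())
```

```text
41.6
the job is handed in; nothing more can be done
None
```

All three lumps are in their own bays, and I handed the job in at 41.6 s with the arm clear.

**Last top picture:** the lumps' offsets from their bay centres, against the 16 mm allowed:

| Lump | x (mm) | y (mm) |
|---|---|---|
| lump_long | about +3 | about +1 |
| lump_small | about -1 | about +1 |
| lump_mid | about -5 | about +2.5 |

- **Fit:** every outline lies inside its bay walls. All three look flat and the same side up, but I judged tilt only by eye.
- **Slices:** both moved less than 1 mm.
- **Blocked view:** the last side picture had the arm in front of the long and small bays. For those two I relied on the top picture and an earlier side picture.

**What went wrong on the way:**
- **First grasp missed:** the first try at the small lump closed above it. Touching the table gently (about 25 N) showed the fingertips were really about 36 mm higher than reported. I used that correction for every later grasp and placement.
- **Mid lump held off-centre:** I gripped it about 10 mm off its middle to keep the gripper clear of the saw. It turned in the jaws, so I turned it 12° and shifted it 5 mm before letting go.

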